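# Lay the standing lens barrel in its V-groove case and close the case

### The arm

A 6-joint arm with a two-finger parallel gripper is mounted at the origin on a cart in front of the work surface, level with it; the furniture and walls round the work are solid. World frame = base frame: x ahead of the robot, y to its left, z up, the work surface at z = 0. Lengths are in mm, angles in degrees, forces in N, time in s.
With the tool pointing down it reaches from about 300 to 850 mm from the base axis. Payload 4.2 kg.
Tool frame: the origin (TCP) lies midway between the tips of the shut fingers; the grasp point (between the pads) lies 19 mm behind it; z points along the fingers, x is the direction in which the jaws open and shut, and the axes are right-handed (so a half turn about z gives the same grasp; the last joint's range is limited). The gripper opens to 91 mm and grips with 3 to 60 N. Pads are 32 mm wide; open, the fingers measure 118 mm over their backs; the gripper's body (76 mm by 178 mm) begins 60 mm behind the grasp point.
Start: joints at [73.167, 18.312, 89.639, -0, 72.044, -1.146], TCP at [155.478, 553.599, 190.776] pointing down, gripper open.
Joint ranges: [-177.97, 177.97], [-48.28, 115.42], [12.27, 149.76], [-77.06, 257.06], [2.81, 150.46], [-146.56, 146.56]. Speed limits (degrees/s): [147.25, 147.25, 180, 180, 180, 180].

### API

Orientations are given as [roll, pitch, yaw] about the fixed x, y, z axes, in that order (R = Rz(yaw) Ry(pitch) Rx(roll)).
In Python, from workcell import monitor, vision, job, models gives the robot as it stands.
- The arm moves only by the shell command python3 -m creep 'ROWS' [FORCE]. ROWS is text: rows parted by semicolons, each of 7 numbers parted by spaces: the shift along the world's x, y, z in cm, then the turn, a rotation vector about the world's x, y, z in rad, then the gripper's target within -1 to 1 (shut at 1, half-way at 0, fully open at -1). In form: tx ty tz ax ay az hand; .... A call has 1 to 12 rows; each row shifts and turns the pose as measured when the row begins; what a row does not reach is not made up. A row lasts 1/12 s, in which the tool goes at most 41.7 mm and 7.16 degrees, less where a joint would pass 70% of its speed; a pose out of reach is approached as far as the arm can. A call is refused whole if a number of a shift passes 4.17 or a number of a turn 0.125, either way. A call with a gripper value outside its range is refused whole. The fingers move at their own pace and stop on an object; FORCE is the grip in N (left out, the last holds). Time passes only in rows, so rows that do not move let the fingers close. It gives the time, the measured TCP pose, the force and the opening at its end, in the units of the state.
- monitor.state(): the state, without advancing time (a new reading comes with each control period).
- vision.grab_frame(name): name is "scene" or "top" or "wrist"; returns a dict with "img" (420x560x3 uint8, red, green, blue), "mtx" (3x3 intrinsics, pixels), "view" (4x4, takes a point from world to camera coordinates). Camera axes: x right, y down, z forward; pixel columns grow to the right and rows downward; lengths in mm; the calibration is good to about 2 mm. A picture is of the moment at which its call begins. There is no depth.
- job.job_done(): hands the job in, once; it reports no verdict.
Trained networks look in the newest picture that a camera, given by its name, has taken for a name from the list of things; names that differ only in an ending like _2 or _b are one class to them, and where a whole thing is asked for, a point or a joint stands for the part that bears it (a point fixed in the world has none). Each returns a list of dicts, best first, with "confidence" (0 to 1); they miss things now and then, are a little off and sometimes report something else, mostly with a low value. They report only what shows in the picture. A call takes as long as a camera call.
- models.search_frame(camera, query): "rect" ([left, top, right, bottom] in pixels, round what is visible of it).
- models.mark_of(camera, query): "at" ([column, row] in pixels: a listed point, or the origin of a listed thing).
The state is a dict: "time_s": time; "qpos": joint angles; "qvel": joint speeds; "effort": joint torques, N m; "ee_pos": TCP position; "ee_rot": TCP orientation; "force": force on the tool from outside, world axes, zero at the start; "torque": the same for the moment, N m; "gripper_width": finger opening in mm.
Only numpy, scipy, OpenCV 4.12 (cv2) and the standard library are available. Lean on these libraries where they do the work, as an engineer would, in place of code of your own. Each camera call takes 0.05 s, during which the arm holds its last target.

### The job

Put the lens barrel that stands on end on the bench away in the case: first lay it over in the open V-rest and let go of it, then take it again across its middle and lay it in the case's empty V-groove, cradled level beside the barrel already stored there. Then put the loose lid on the case so that it sits fully down all round. Leave the stored barrel in its groove and the other things on the bench where they are.

Things in the scene. Friction and masses are not known exactly. Their poses are not given: they have to be found in the camera images.
- barrel_center (a point): Centre of the loose lens barrel to be put away: a plain grey aluminium cylinder, 26 mm diameter, 70 mm long, 90 g, with thin dark bands near both ends; both ends alike. z is its long axis. It starts standing on end on the bench, so its centre is 35 mm up.
- v_rest: Open V-rest fixed to the bench: steel base 60 x 70 x 6 mm with two 8 mm wide saddles, 24 mm either side of its middle (40 mm free between them), that form one 90 degree V-groove along its own y, open at both ends. Saddle tips 33 mm high, 34 mm apart. Origin: centre of its underside, on the bench; z up.
- rest_groove (a point): Where the centre of a barrel lies when cradled in the V-rest: 34.4 mm above the bench; y runs along the groove.
- case: Case fixed to the bench: grey base 90 x 90 x 6 mm, open at its own +x and -x sides; end walls 6 mm thick, 50 mm high, 78 mm clear between them along y. Two 90 degree V-grooves along y at x = -26 mm (empty) and +26 mm (stored barrel), each two 8 mm wide saddles 26 mm either side of the middle, tips 29 mm high. A cradled barrel's top is 2.6 mm below the walls' top. Origin: centre of underside, z up.
- empty_groove (a point): Where the barrel's centre lies when cradled in the empty groove of the case: 34.4 mm above the bench, half-way between the end walls; y runs along the groove.
- full_groove (a point): The same point of the other groove, where the stored barrel lies; 34.4 mm above the bench.
- stored_center (a point): Centre of the stored barrel, a twin of the loose one (26 mm diameter, 70 mm long) lying in the full groove; y is its long axis.
- lid: Loose grey lid, 150 g, 104 x 104 mm: 5 mm plate, 4 mm thick skirt reaching 12 mm below it, black bar grip on top; starts right way up on the bench. Origin: centre of the skirt's lower edge. Closed, the plate lies on the end walls, the skirt hangs outside them with 3 mm play all round, origin 38 mm above the case's, sides parallel to the case's (any quarter turn fits).
- lid_grip (a point): Centre of the lid's bar grip: a block 14 mm thick (own x), 46 mm long (own y), rising 32 mm above the plate; this point is 35 mm above the lid's origin, 14 mm below the grip's top and 18 mm above the plate.
- ring_blank: Bystander: turned metal ring 26 mm across, 16 mm high; origin at its underside. Leave it.
- set_block: Bystander: aluminium cube 30 mm; origin at its underside. Leave it.
- magnifier: Bystander: black eye-loupe, 34 mm across, 31 mm high; origin at its underside. Leave it.
- tape_roll: Bystander: black roll of tape, 62 mm across, 19 mm high; origin at its underside. Leave it.
- small_block: Bystander: aluminium block 22 x 45 x 18 mm; origin at its underside. Leave it.

How it is judged:
By the outcome, as a careful person would: the job done as asked, in the order asked, and still so for the second after the job is handed in, with the robot touching nothing.
It also fails if it takes over 62 s, if anything falls off the work surface, if the arm or the gripper's body presses on something with over 40 N, if the wrist force passes 120 N, or if a joint passes its speed limit or range.

## Working session

There is one attempt and no reset: what is moved stays moved. The work goes in short steps, Python scripts to look and compute and a shell command to move; the robot and the scene stay as the last step left them, time stands still between calls to the robot, and variables do not carry over. Pictures are saved under pics/ and viewed, and the job is handed in when it is done.

```bash
mkdir -p pics; ls; cat > h.py <<'E'
import numpy as np, cv2
from workcell import monitor, vision, job, models
def snap(cam,name=None):
    f=vision.grab_frame(cam)
    if name: cv2.imwrite('pics/'+name,cv2.cvtColor(f['img'],cv2.COLOR_RGB2BGR))
    return f
def ray(f,px):
    V=np.array(f['view']);K=np.array(f['mtx']);R=V[:3,:3];t=V[:3,3]
    o=-R.T@t; d=R.T@np.linalg.inv(K)@np.array([px[0],px[1],1.]); return o,d/np.linalg.norm(d)
def atz(f,px,z):
    o,d=ray(f,px); return o+d*(z-o[2])/d[2]
def proj(f,p):
    V=np.array(f['view']);K=np.array(f['mtx']);c=V[:3,:3]@np.array(p,float)+V[:3,3]; u=K@c; return u[:2]/u[2]
def tri(obs):
    A=np.zeros((3,3));b=np.zeros(3)
    for f,px in obs:
        o,d=ray(f,px);P=np.eye(3)-np.outer(d,d);A+=P;b+=P@o
    X=np.linalg.solve(A,b); return X,[np.linalg.norm((np.eye(3)-np.outer(ray(f,p)[1],ray(f,p)[1]))@(X-ray(f,p)[0])) for f,p in obs]
E
python3 - <<'E'
from h import *
fs={}
Q=['barrel_center','rest_groove','v_rest','case','empty_groove','full_groove','stored_center','lid','lid_grip','ring_blank','set_block','magnifier','tape_roll','small_block']
for c in ['scene','top','wrist']:
    fs[c]=snap(c,c+'0.png')
M={}
for q in Q:
    for c in ['scene','top']:
        m=models.mark_of(c,q)
        M[q,c]=m
    s=''
    for c in ['scene','top']:
        s+=c+str([(np.round(x['at']).tolist(),round(x['confidence'],2)) for x in M[q,c][:2]])
    if M[q,'scene'] and M[q,'top']:
        X,e=tri([(fs[c],M[q,c][0]['at']) for c in ['scene','top']]); s+=str(X.round(1))+str(np.round(e,1))
    print(q,s)
for c in fs: print(c,ray(fs[c],(280,210)))
print(monitor.state())
E
```

```text
pics
barrel_center scene[([306.0, 255.0], 0.62), ([336.0, 220.0], 0.61)]top[([316.0, 176.0], 0.48)][ 567.3 -360.4  -61.8][30. 30.]
rest_groove scene[([234.0, 223.0], 0.96), ([285.0, 187.0], 0.5)]top[([237.0, 228.0], 0.74), ([248.0, 154.0], 0.22)][ 455.9 -207.7   32.1][2.3 2.3]
v_rest scene[([305.0, 253.0], 0.67)]top[([238.0, 231.0], 0.58)][ 477.7 -278.7  -16.6][80.5 80.5]
case scene[([300.0, 272.0], 0.73)]top[([314.0, 243.0], 0.72)][ 4.249e+02 -3.778e+02  2.000e-01][3.2 3.2]
empty_groove scene[([291.0, 267.0], 0.95), ([283.0, 201.0], 0.33)]top[([319.0, 258.0], 0.62), ([367.0, 189.0], 0.31)][ 391.6 -380.1   38.5][0.6 0.6]
full_groove scene[([304.0, 252.0], 0.96)]top[([316.0, 238.0], 0.93), ([320.0, 174.0], 0.16)][ 434.7 -377.6   42.6][4. 4.]
stored_center scene[([304.0, 256.0], 0.87)]top[([320.0, 235.0], 0.64)][ 439.4 -383.1   30.6][1.6 1.6]
lid scene[([285.0, 199.0], 0.93)]top[([248.0, 153.0], 0.66)][ 626.9 -231.8    7.8][6. 6.]
lid_grip scene[([285.0, 185.0], 0.95)]top[([247.0, 147.0], 0.77)][ 632.9 -228.2   42.4][3.7 3.7]
ring_blank scene[([295.0, 231.0], 0.52)]top[([238.0, 227.0],
[... 726 characters left out ...]
ray([ 0.25672433, -0.05780879, -0.96475425]))
{'time_s': 1.55, 'qpos': array([ 7.31656379e+01,  1.83120027e+01,  8.96374323e+01,  8.08471822e-07,
        7.20436469e+01, -1.14713890e+00]), 'qvel': array([ 0.00787861,  0.07965185, -0.13107304,  0.04148688,  0.03530191,
       -0.00873112]), 'effort': array([ 1.15035313e-03, -4.12340963e+01, -2.32227248e+01,  7.29157822e-02,
        3.77262267e-02, -1.49536969e-06]), 'ee_pos': array([155.49297876, 553.61267243, 190.78553859]), 'ee_rot': array([ 1.79999862e+02, -6.91672604e-03,  7.43127766e+01]), 'force': array([ 0.14261185,  0.03895188, -0.8996123 ]), 'torque': array([ 0.03530176, -0.00772582, -0.02143939]), 'gripper_width': 91.49087836798876}
```

View images.

View pics/scene0.png

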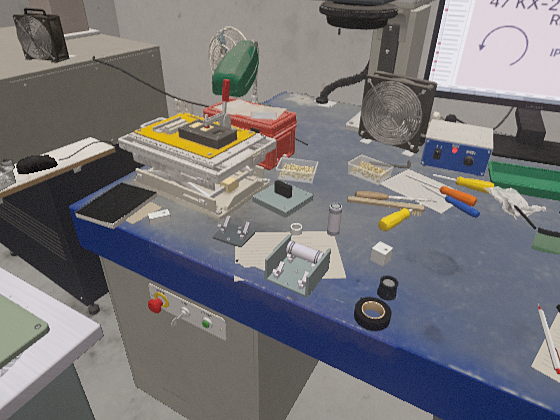

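View pics/top0.png

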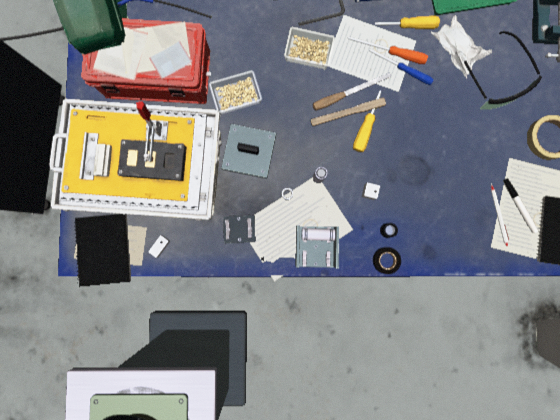

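```bash
python3 - <<'E'
import cv2
a=cv2.imread('pics/scene0.png')[150:340,130:430];cv2.imwrite('pics/scene0c.png',cv2.resize(a,(800,507),interpolation=cv2.INTER_CUBIC))
a=cv2.imread('pics/top0.png')[110:310,140:420];cv2.imwrite('pics/top0c.png',cv2.resize(a,(800,571),interpolation=cv2.INTER_CUBIC))
E
```

```text
(no output)
```

View pics/scene0c.png

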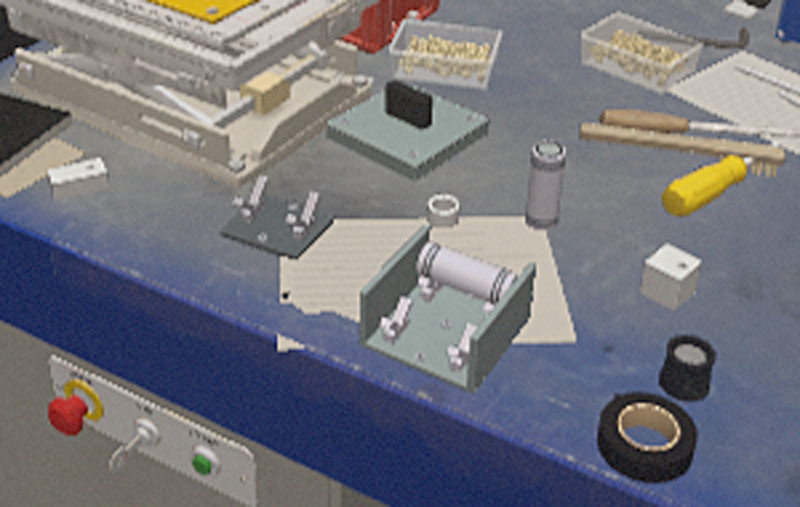

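View pics/top0c.png

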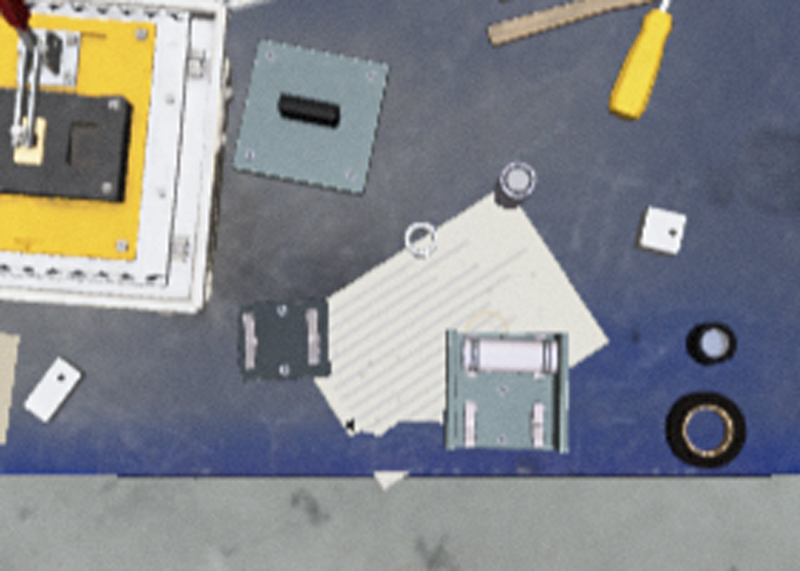

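```bash
cat >> h.py <<'E'
def log():
    s=monitor.state()
    open('log.txt','a').write(repr([s['qpos'].tolist(),s['ee_pos'].tolist(),s['ee_rot'].tolist()])+'\n')
    return s
E
cat > L.sh <<'E'
python3 -c "
from h import *
s=log(); print('t',s['time_s'],'q',s['qpos'].round(1),'p',s['ee_pos'].round(1),'r',s['ee_rot'].round(2),'F',s['force'].round(1),'w',round(s['gripper_width'],1))"
E
chmod +x L.sh; ./L.sh
python3 -m creep '0 0 4 0 0 0 -1;0 0 4 0 0 0 -1;1 -1 3.7 0 0 0 -1;1.9 -3 1.4 0 0 -0.1 -1;1.9 -3 1 0 0 -0.1 -1;1.9 -3 1 0 0 -0.1 -1;1.9 -3 0 0 0 -0.1 -1;1.9 -3.5 0 0 0 -0.1 -1'; ./L.sh
python3 -m creep '2 -3.6 0 0 0 -0.1 -1;2 -3.6 0 0 0 -0.1 -1;2 -3.6 0 0 0 -0.1 -1;1.5 -3.8 0 0 0 -0.1 -1;1 -4 0 0 0 -0.1 -1;1 -4 0 0 0 -0.1 -1;1 -4 0 0 0 -0.1 -1;1 -4 0 0 0 -0.1 -1;1 -4 0 0 0 0 -1;1 -4 0 0 0 0 -1;0 -4 0 0 0 0 -1;0 -4 0 0 0 0 -1' ; ./L.sh
```

```text
t 1.55 q [73.2 18.3 89.6  0.  72.  -1.1] p [155.5 553.6 190.8] r [ 1.800e+02 -1.000e-02  7.431e+01] F [ 0.1  0.  -0.9] w 91.5
time_s: 2.22
ee_pos: [259.5, 385.2, 344.5]
ee_rot: [-179.8, 0.2, 45.1]
force: [1.1, 0.1, 0.2]
gripper_width: 91.0
t 2.2167 q [54.4  4.7 85.5  0.3 90.   9.3] p [259.5 385.2 344.5] r [-179.76    0.24   45.09] F [1.1 0.1 0.2] w 91.0
time_s: 3.22
ee_pos: [394.2, -90.5, 347.3]
ee_rot: [-179.7, -0.5, -3.1]
force: [1.1, 0.0, 0.3]
gripper_width: 91.3
t 3.2167 q [-14.9  -1.5  91.6   0.4  89.5 -11.8] p [394.2 -90.5 347.3] r [-179.71   -0.5    -3.11] F [1.1 0.  0.3] w 91.3
```

```bash

python3 -m creep '0.5 -4.1 0 0 0 0.05 -1;0.5 -4.1 0 0 0 0 -1;0.5 -4.1 0 0 0 0 -1;0.5 -4.1 0 0 0 0 -1;0.5 -4.1 0 0 0 0 -1;0 -2 0 0 0 0 -1;0 0 0 0 0 0 -1' ; ./L.sh
python3 - <<'E'
from h import *
f=snap('wrist','w1.png')
for q in ['barrel_center','rest_groove','v_rest','case','empty_groove','full_groove','stored_center','lid','lid_grip','ring_blank']:
    print(q,[(np.round(x['at']).tolist(),round(x['confidence'],2)) for x in models.mark_of('wrist',q)[:2]])
import pickle; pickle.dump(f,open('w1.pkl','wb'))
E
```

```text
time_s: 3.8
ee_pos: [415.3, -326.1, 346.8]
ee_rot: [-179.9, -0.7, -0.7]
force: [-0.3, 0.7, -0.5]
gripper_width: 91.2
t 3.8 q [-39.7  10.5  78.3   0.5  90.8 -39. ] p [ 415.3 -326.1  346.8] r [-179.87   -0.65   -0.69] F [-0.3  0.7 -0.5] w 91.2
barrel_center [([343.0, 157.0], 0.73), ([370.0, 203.0], 0.68)]
rest_groove [([298.0, 90.0], 0.73)]
v_rest [([298.0, 93.0], 0.57)]
case [([273.0, 196.0], 0.66)]
empty_groove [([259.0, 202.0], 0.63), ([300.0, 89.0], 0.36)]
full_groove [([293.0, 201.0], 0.95), ([278.0, 196.0], 0.73)]
stored_center [([291.0, 203.0], 0.66)]
lid [([402.0, 105.0], 0.95)]
lid_grip [([414.0, 103.0], 0.61)]
ring_blank [([341.0, 158.0], 0.49)]
```

View pics/w1.png

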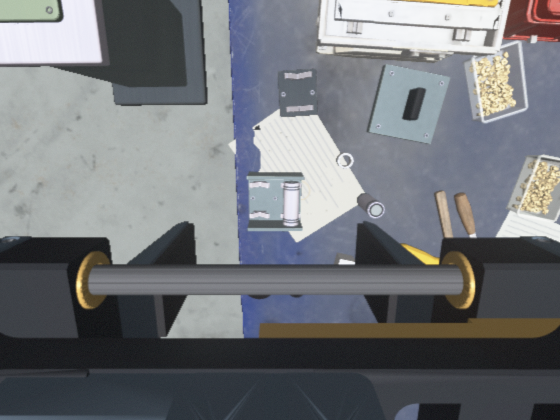

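```bash
python3 - <<'E'
import cv2
a=cv2.imread('pics/w1.png')[50:240,230:460];cv2.imwrite('pics/w1c.png',cv2.resize(a,(726,600),interpolation=cv2.INTER_CUBIC))
from h import *
import pickle
f=pickle.load(open('w1.pkl','rb'))
t=snap('top');s=snap('scene')
pts={'rest':[(t,(237,228)),(s,(234,223)),(f,(298,90))],'empty':[(t,(319,258)),(s,(291,267)),(f,(259,202))],'stored':[(t,(320,235)),(s,(304,256)),(f,(291,203))],'grip':[(t,(247,147)),(s,(285,185)),(f,(414,103))],'lid':[(t,(248,153)),(s,(285,199)),(f,(402,105))],'barrel':[(t,(320,175)),(s,(336,220)),(f,(370,203))]}
for k,v in pts.items(): X,e=tri(v); print(k,X.round(1),np.round(e,1))
X,e=tri(pts['barrel'][1:]);print(X,e)
E
tail -3 log.txt
```

```text
rest [ 455.4 -207.7   33.3] [2.6 2.4 1.3]
empty [ 391.2 -380.    38.8] [1.5 0.9 0.7]
stored [ 441.5 -383.2   30.2] [1.8 2.7 2.5]
grip [ 630.1 -229.6   44. ] [3.8 4.8 3.2]
lid [ 625.8 -230.9    8.1] [5.2 6.6 2.6]
barrel [ 573.  -386.2   34.6] [2.  3.  1.5]
[ 574.83228768 -386.74779982   33.40036166] [np.float64(1.9763840594201376), np.float64(1.9763840594200663)]
[[54.40151809751873, 4.714188820896346, 85.49163325796857, 0.27606280775084086, 89.99280770388427, 9.312151358656424], [259.5129195732098, 385.23049227475116, 344.54448891726406], [-179.75971614742372, 0.24068264278701967, 45.089358246158]]
[[-14.900407179254696, -1.5022354693985005, 91.5779178777507, 0.38973046574612175, 89.4897985703572, -11.790646126850106], [394.167395359672, -90.45685747656468, 347.30242519832757], [-179.70726790404282, -0.5049772827483772, -3.1130436907439036]]
[[-39.73274128188924, 10.487921261764795, 78.32398648615427, 0.5119785185977536, 90.76530382446037, -39.03436453696246], [415.3005538123564, -326.06710164868014, 346.82683028229246], [-179.86867670045373, -0.6508069133108224, -0.690395399758605]]
```

View pics/w1c.png

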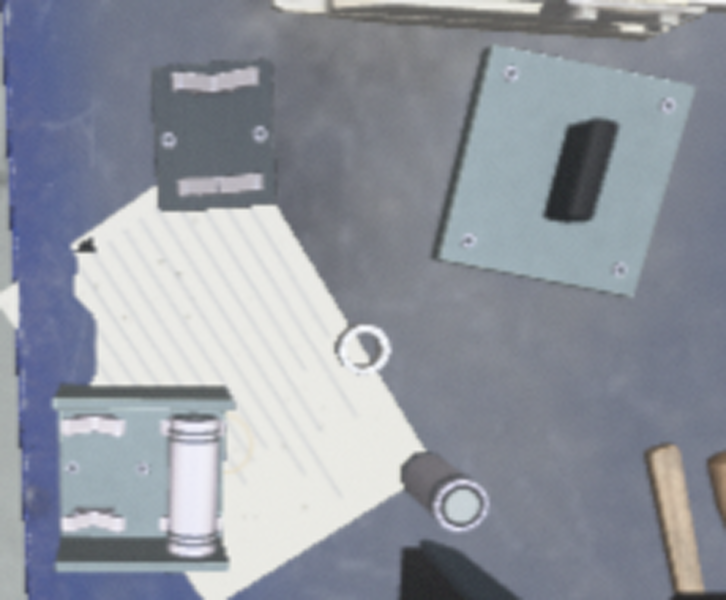

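```bash

python3 -m creep '2 -1 1 0.12 0 0 -0.4;2 -1 1 0.12 0 0 -0.4;2 -1 1 0.12 0 0 -0.4;2 -1 0 0.12 0 0 -0.4' ; ./L.sh
cat > kin.py <<'E'
import numpy as np, ast
from scipy.optimize import least_squares
from scipy.spatial.transform import Rotation as Ro
D=[ast.literal_eval(l) for l in open('log.txt')]
Q=np.array([d[0] for d in D]);P=np.array([d[1] for d in D]);R=[Ro.from_euler('xyz',d[2],degrees=True) for d in D]
rz=lambda a:Ro.from_euler('z',a,degrees=True); ry=lambda a:Ro.from_euler('y',a,degrees=True)
def fk(q,p):
    h,a1,L2,a3,d4,d6,lat,o2,o3,s4,s6=p[:11]
    R1=rz(q[0]);R2=R1*ry(q[1]+o2);R3=R1*ry(q[1]+q[2]+o3)   # forearm: z axis of R3
    R4=R3*rz(s4*q[3]);R5=R4*ry(q[4]-o3);R6=R5*rz(s6*q[5])
    pos=np.array([0,0,h])+R1.apply([a1,lat,0])+R2.apply([0,0,L2])+R3.apply([-a3,0,d4])+R6.apply([0,0,d6])
    return pos,R6
def rotfit():
    for s4 in(1,-1):
        for s6 in (1,-1):
            C=[]
            for q,r in zip(Q,R):
                _,k=fk(q,[0]*9+[s4,s6]); C.append((k.inv()*r).as_rotvec(degrees=True))
            print(s4,s6,np.round(C,1).tolist())
if __name__=='__main__':
    rotfit()
E
python3 kin.py
```

```text
time_s: 4.78
ee_pos: [490.6, -349.4, 383.8]
ee_rot: [-151.5, -0.6, 0.1]
force: [1.3, 0.4, 1.5]
gripper_width: 67.5
t 4.7833 q [-47.8  30.3  49.8  22.1 119.7 -40.3] p [ 490.6 -349.4  383.8] r [-1.5145e+02 -6.3000e-01  7.0000e-02] F [1.3 0.4 1.5] w 67.5
1 1 [[-0.0, 0.0, 180.0], [-0.0, 0.0, 180.0], [-0.0, 0.0, 180.0], [-0.0, 0.0, 180.0], [0.0, 0.0, 180.0]]
1 -1 [[-0.0, 0.0, 177.7], [0.0, -0.0, -161.4], [-0.0, 0.0, 156.4], [0.0, 0.0, 101.9], [0.0, 0.0, 99.3]]
-1 1 [[0.0, -0.0, -180.0], [-0.1, -0.9, -180.0], [0.3, -1.2, -180.0], [-1.0, 1.2, 180.0], [-34.2, 40.3, 149.4]]
-1 -1 [[-0.0, 0.0, 177.7], [0.0, -0.8, -161.4], [-0.0, 1.1, 156.4], [0.0, 1.2, 101.9], [0.0, 41.1, 73.5]]
```

```bash
cat >> kin.py <<'E'
def fit():
    f=lambda x:np.concatenate([fk(q,list(x)+[0,0,1,1])[0]-p for q,p in zip(Q,P)])
    return least_squares(f,[300,50,400,20,400,250,0])
s=fit();X=list(s.x)+[0,0,1,1]
LO=np.array([-177.97,-48.28,12.27,-77.06,2.81,-146.56]);HI=np.array([177.97,115.42,149.76,257.06,150.46,146.56])
def ik(pos,Rt,q0,n=1):
    def f(q):
        p,r=fk(q,X); return np.concatenate([(p-pos)/5,(( (r*rz(180)).inv()*Rt).as_rotvec(degrees=True))])
    r=least_squares(f,np.clip(q0,LO+.01,HI-.01),bounds=(LO,HI),x_scale=30)
    return r.x,np.abs(r.fun).max()
if __name__=='__main__':
    print(s.x.round(2),np.abs(s.fun).max())
    # start grasp poses: tool z dir azimuth az, elevation phi (pointing down by phi); camera up
    q0=Q[-1]
    b=np.array([574,-387,40.])
    for phi in (20,25,30,40):
        for az in range(-150,181,30):
            c,sn=np.cos(np.radians(az)),np.sin(np.radians(az)); cp,sp=np.cos(np.radians(phi)),np.sin(np.radians(phi))
            z=np.array([c*cp,sn*cp,-sp]); y=-np.array([c*sp,sn*sp,cp]); x=np.cross(y,z)
            Rt=Ro.from_matrix(np.array([x,y,z]).T)
            best=min((ik(b+z*11,Rt,g) for g in (q0,[-40,60,60,90,90,-90],[-40,60,60,-60,90,0],[-40,60,90,90,60,-120],[-40,60,60,180,30,-90])),key=lambda a:a[1])
            if best[1]<.5: print('grasp',phi,az,best[0].round(1))
    r=np.array([456,-208,34.4])
    for th in (20,25,30):
        for az in (90,-90):
            c,sn=np.cos(np.radians(az)),np.sin(np.radians(az)); phi=180-90+th-0
            cp,sp=np.cos(np.radians(90+th)),np.sin(np.radians(90+th))
            z=np.array([c*cp,sn*cp,-sp]); y=-np.array([c*sp,sn*sp,cp]); x=np.cross(y,z)
            Rt=Ro.from_matrix(np.array([x,y,z]).T)
            best=min((ik(r+z*11,Rt,g) for g in (q0,[-20,30,90,0,70,-30],[-20,30,90,0,70,130],[-20,30,90,0,70,-140])),key=lambda a:a[1])
            print('rest',th,az,best[0].round(1),best[1])
E
python3 kin.py
```

```text
1 1 [[-0.0, 0.0, 180.0], [-0.0, 0.0, 180.0], [-0.0, 0.0, 180.0], [-0.0, 0.0, 180.0], [0.0, 0.0, 180.0]]
1 -1 [[-0.0, 0.0, 177.7], [0.0, -0.0, -161.4], [-0.0, 0.0, 156.4], [0.0, 0.0, 101.9], [0.0, 0.0, 99.3]]
-1 1 [[0.0, -0.0, -180.0], [-0.1, -0.9, -180.0], [0.3, -1.2, -180.0], [-1.0, 1.2, 180.0], [-34.2, 40.3, 149.4]]
-1 -1 [[-0.0, 0.0, 177.7], [0.0, -0.8, -161.4], [-0.0, 1.1, 156.4], [0.0, 1.2, 101.9], [0.0, 41.1, 73.5]]
[140.3   -0.   591.8  -25.2  417.   358.86  11.5 ] 1.4938450476620346e-10
grasp 20 -150 [ -15.4   65.1   54.8  -46.9  113.7 -132.3]
grasp 20 -120 [  -8.9   54.5   83.1  -61.3   88.6 -129. ]
grasp 20 -60 [-15.8  42.6 130.8 226.2  65.3 -95.1]
grasp 20 -30 [-39.3  42.7 138.6 170.7  71.3 -90.2]
grasp 20 0 [-58.9  43.  125.9 117.1  64.6 -79.5]
grasp 20 30 [-63.2  48.1 102.6  77.2  74.2 -59.5]
grasp 20 60 [-59.3  57.2  75.7  55.5  96.  -50. ]
grasp 20 90 [-51.9  68.2  47.   42.8 121.5 -49.1]
grasp 20 120 [-42.9  81.2  15.3  32.  148.7 -55.9]
grasp 20 180 [ -23.9   77.4   24.5  -36.7  140.4 -128.5]
grasp 25 -150 [ -15.9   62.6   56.5  -43.9  110.2 -131.9]
grasp 25 -120 [  
[... 1402 characters left out ...]
.2 -41.5]
grasp 40 60 [-55.4  48.2  78.8  44.2  82.8 -43.4]
grasp 40 90 [-49.5  57.6  56.6  31.1 105.5 -52. ]
grasp 40 120 [-41.8  65.6  37.7  16.7 124.  -68.5]
grasp 40 150 [-33.6  68.6  30.8  -3.6 130.5 -94.6]
grasp 40 180 [ -25.4   63.8   42.1  -22.2  119.3 -118.3]
rest 20 90 [-12.5  20.9 118.3 -30.9  40.6  11.2] 1.9895196601282804e-14
rest 20 -90 [-36.8  27.6 105.6  18.3  60.5 132.2] 2.843086105493636e-14
rest 25 90 [ -9.1  21.6 119.6 -39.   41.6  21.2] 4.121147867408581e-14
rest 25 -90 [-39.   29.6 103.8  21.3  64.5 128.6] 2.4102033650440435e-14
rest 30 90 [ -5.7  22.8 120.7 -46.3  43.5  30.6] 3.0553337637684307e-14
rest 30 -90 [-41.1  31.8 102.1  23.9  68.6 125.7] 6.465938895416911e-14
```

```bash
python3 - <<'E'
from h import *
import pickle
f=pickle.load(open('w1.pkl','rb'))
t=snap('top');s=snap('scene'); pickle.dump((t,s),open('ts.pkl','wb'))
w=lambda x,y:(230+x/3.157,50+y/3.157); T=lambda x,y:(140+x/2.857,110+y/2.857); S=lambda x,y:(130+x/2.667,150+y/2.667)
X,e=tri([(f,w(461,506)),(t,T(517,180)),(s,S(548,148))]);print('btop',X,e)
for a in [(f,w(461,506)),(t,T(517,180)),(s,S(548,148))]: print(atz(*a,70).round(1))
print('stored ends z~34+? top line z=47: w', [atz(f,w(*p),47.4).round(1) for p in ((195,415),(192,556))])
print('rest base corners w',[atz(f,w(*p),6).round(1) for p in ((153,66),(274,60),(276,207),(158,211))])
print('rest saddles tips w',[atz(f,w(*p),33).round(1) for p in ((173,80),(259,75),(178,187),(262,181))])
print('rest saddles tips t',[atz(t,T(*p),33).round(1) for p in ((250,315),(250,365),(313,310),(314,362))])
print('lid plate corners w',[atz(f,w(*p),17).round(1) for p in ((490,47),(693,87),(632,297),(437,259))])
print('lid plate corners t',[atz(t,T(*p),17).round(1) for p in ((260,40),(388,65),(363,193),(235,168))])
print('case wall outer corners w',[atz(f,w(*p),50).round(1) for p in ((55,386),(235,400),(228,570),(56,570))])
print('case wall top t',[atz(t,T(*p),50).round(1) for p in ((447,330),(447,450),(568,332),(568,452))])
print('grip w',[atz(f,w(*p),49).round(1) for p in ((570,123),(617,121),(592,218),(545,218))])
print('grip top t',[atz(t,T(*p),49).round(1) for p in ((280,94),(341,105),(338,126),(278,114))])
for z in (0,50,100,150): print(z,atz(t,(215,218),z).round(),atz(f,(318,50),z).round())
E
```

```text
btop [ 570.17211731 -385.12531188   73.15132525] [np.float64(1.581579078711227), np.float64(1.9725318942123988), np.float64(0.5890974665809419)]
[ 572.  -387.5   70. ]
[ 570.1 -383.6   70. ]
[ 574.4 -384.1   70. ]
stored ends z~34+? top line z=47: w [array([ 444.1, -344.9,   47.4]), array([ 442.6, -418.3,   47.4])]
rest base corners w [array([ 425.7, -177.1,    6. ]), array([ 485.6, -175. ,    6. ]), array([ 488., -245.,    6.]), array([ 427.6, -246.3,    6. ])]
rest saddles tips w [array([ 434.5, -187.4,   33. ]), array([ 475. , -185.7,   33. ]), array([ 436.7, -235.8,   33. ]), array([ 477.3, -233.5,   33. ])]
rest saddles tips t [array([ 471.9, -184.4,   33. ]), array([ 434.2, -184.9,   33. ]), array([ 475.8, -232. ,   33. ]), array([ 436.6, -233. ,   33. ])]
lid plate corners w [array([ 588.7, -172. ,   17. ]), array([ 689.7, -191.2,   17. ]), array([ 670.7, -292. ,   17. ]), array([ 569. , -271.7,   17. ])]
lid plate corners t [array([ 688.5, -187.8,   17. ]), array([ 669.2, -288.2,   17. ]), array([ 567.8, -269.1,   17. ]), array([ 587. , -169.6,   17. ])]
case wall outer corners w [array([ 375.4, -329.1,   50. ]), array([ 463.6, -337.2,   50. ]), array([ 460.9, -425.3,   50. ]), array([ 372.7, -423.9,   50. ])]
case wall top t [array([ 460.2, -332.7,   50. ]), array([ 371.6, -332.6,   50. ]), array([ 458.9, -423. ,   50. ]), array([ 370.2, -422.2,   50. ])]
grip w [array([ 617.6, -210.2,   49. ]), array([ 639.3, -209.6,   49. ]), array([ 632. , -252.8,   49. ]), array([ 609.6, -252.6,   49. ])]
grip top t [array([ 638.3, -206.7,   49. ]), array([ 630.1, -252.8,   49. ]), array([ 614. , -250.6,   49. ]), array([ 622.9, -205.3,   49. ])]
0 [ 479. -153.    0.] [ 488. -147.    0.]
50 [ 476. -160.   50.] [ 481. -157.   50.]
100 [ 473. -166.  100.] [ 474. -167.  100.]
150 [ 470. -173.  150.] [ 467. -177.  150.]
```

```bash

python3 -m creep '1.2 -1.6 -3 0.117 0 0 -0.1;1.2 -1.6 -3 0.117 0 0 -0.1;1.2 -1.6 -3 0.117 0 0 -0.1;1.2 -1.6 -3 0.117 0 0 -0.1;1.2 -1.6 -3 0.117 0 0 -0.1;1 -1.3 -3 0 0 0 -0.1;0.5 -1 -3 0 0 0 -0.1;0 0 0 0 0 0 -0.1' ; ./L.sh
python3 - <<'E'
from h import *
f=snap('wrist','w2.png')
for q in ['barrel_center','set_block']:
    print(q,[(np.round(x['at']).tolist(),round(x['confidence'],2)) for x in models.mark_of('wrist',q)[:2]])
print(proj(f,(572,-386,0)),proj(f,(572,-386,70)))
import pickle; pickle.dump(f,open('w2.pkl','wb'))
E
```

```text
time_s: 5.55
ee_pos: [568.1, -458.1, 154.2]
ee_rot: [-116.3, 0.0, -0.7]
force: [-0.8, 0.6, -2.2]
gripper_width: 50.3
t 5.55 q [-54.8  67.8  25.8  47.2 134.2 -35.2] p [ 568.1 -458.1  154.2] r [-1.1627e+02  1.0000e-02 -7.4000e-01] F [-0.8  0.6 -2.2] w 50.3
barrel_center [([282.0, 266.0], 0.9)]
set_block []
[278.0978195  283.86754763] [278.48665538 241.56927725]
```

View pics/w2.png

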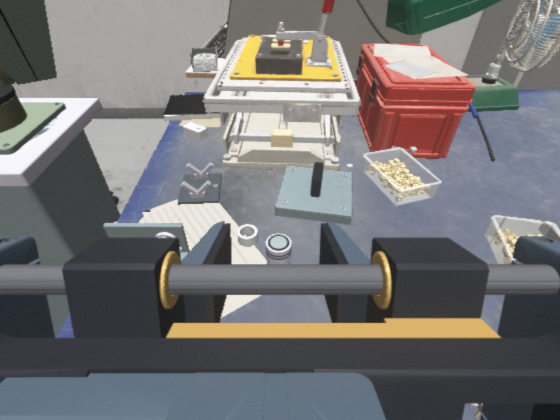

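```bash

python3 -m creep '0.2 0.5 -3 0 0 0.012 -0.1;0.2 0.5 -3 0 0 0 -0.1;0 0.4 -2.6 0 0 0 -0.1;0 0 0 0 0 0 -0.1' ; ./L.sh
```

```text
time_s: 6.03
ee_pos: [574.4, -442.5, 104.4]
ee_rot: [-118.7, -2.3, 0.6]
force: [-0.5, 0.8, -0.6]
gripper_width: 50.3
t 6.0333 q [-53.7  66.5  33.9  41.4 127.1 -44.7] p [ 574.4 -442.5  104.4] r [-118.7    -2.25    0.59] F [-0.5  0.8 -0.6] w 50.3
```

```bash
cat >> h.py <<'E'
from scipy.spatial.transform import Rotation as Ro
def corr(roll,pitch,yaw,pos=None):
    s=monitor.state(); c=Ro.from_euler('xyz',s['ee_rot'],degrees=True); t=Ro.from_euler('xyz',[roll,pitch,yaw],degrees=True)
    print('rotvec rad',(t*c.inv()).as_rotvec().round(3), 'shift cm', None if pos is None else ((np.array(pos)-s['ee_pos'])/10).round(2))
E
python3 -m creep '0 0 -1.2 0.045 0.035 0 -0.1;0 0 -1.2 0 0 0 -0.1;0 0 -1.2 0 0 0 -0.1;0 0 0 0 0 0 -0.1' ; ./L.sh; python3 -c "
from h import *;corr(-116,0,0,(572.3,-377,32.6))"
```

```text
time_s: 6.37
ee_pos: [576.8, -442.8, 89.3]
ee_rot: [-117.3, -1.4, 0.8]
force: [-0.8, -0.0, -1.1]
gripper_width: 50.2
t 6.3667 q [-53.5  68.5  32.3  42.  128.1 -43.9] p [ 576.8 -442.8   89.3] r [-117.35   -1.43    0.83] F [-0.8 -0.  -1.1] w 50.2
rotvec rad [ 0.023  0.025 -0.014] shift cm [-0.45  6.58 -5.67]
```

```bash

python3 -m creep '-0.3 0 -1.5 0.023 0.025 -0.01 -0.1;-0.3 0 -1.5 0.01 0.01 0 -0.1;0 0 0 0 0 0 -0.1;0 0 0 0 0 0 -0.1' ; ./L.sh; python3 -c "
from h import *;corr(-116,0,0,(572.3,-377,32.6));print(monitor.state()['qvel'].round(1))"
```

```text
time_s: 6.7
ee_pos: [570.7, -443.9, 63.7]
ee_rot: [-115.8, 0.3, 0.2]
force: [-0.8, -0.1, 0.5]
gripper_width: 50.3
t 6.7 q [-53.9  70.3  33.   41.6 127.7 -43.8] p [ 570.7 -443.9   63.7] r [-115.77    0.31    0.21] F [-0.8 -0.1  0.5] w 50.3
rotvec rad [-0.004 -0.005 -0.004] shift cm [ 0.16  6.69 -3.11]
[-0.5  1.3  1.4 -0.8 -0.6 -0.3]
```

```bash

python3 -m creep '0.1 1.4 -0.65 0 0 0 -0.1;0 1.4 -0.65 0 0 0 -0.1;0 1.4 -0.65 0 0 0 -0.1;0 1.4 -0.65 0 0 0 -0.1;0 0 0 0 0 0 -0.1' ; ./L.sh; python3 -c "
from h import *;corr(-116,0,0,(572.3,-377,32.6));f=snap('wrist','w3.png');print(proj(f,(572,-386,70)))"
```

```text
time_s: 7.12
ee_pos: [570.3, -387.4, 35.1]
ee_rot: [-115.7, 0.3, 0.0]
force: [0.0, 0.1, -0.3]
gripper_width: 50.5
t 7.1167 q [-51.9  65.9  47.8  39.  118.4 -50. ] p [ 570.3 -387.4   35.1] r [-1.1574e+02  2.8000e-01  4.0000e-02] F [ 0.   0.1 -0.3] w 50.5
rotvec rad [-0.005 -0.005 -0.001] shift cm [ 0.2   1.04 -0.25]
[278.18169721 190.46584764]
```

View pics/w3.png

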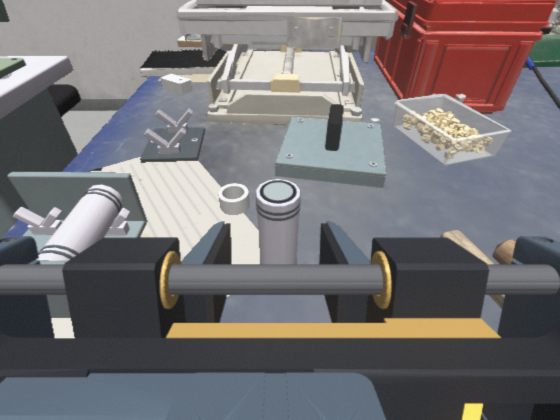

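```bash

python3 -m creep '0.2 0.8 -0.2 0 0 0 -0.1;0 0.3 -0.05 0 0 0 -0.1;0 0 0 0 0 0 -0.1' ; ./L.sh
python3 -m creep '0 0 0 0 0 0 1;0 0 0 0 0 0 1;0 0 0 0 0 0 1;0 0 0 0 0 0 1;0 0 0 0 0 0 1;0 0 0 0 0 0 1' 30 ; ./L.sh
```

```text
time_s: 7.42
ee_pos: [572.7, -380.0, 34.2]
ee_rot: [-115.9, 0.1, -0.1]
force: [0.6, 0.3, -0.1]
gripper_width: 50.1
t 7.4167 q [-51.6  65.3  49.3  39.  117.3 -50.4] p [ 572.7 -380.    34.2] r [-1.1595e+02  9.0000e-02 -7.0000e-02] F [ 0.6  0.3 -0.1] w 50.1
time_s: 7.92
ee_pos: [572.6, -383.6, 34.9]
ee_rot: [-116.1, -0.1, -0.2]
force: [-0.2, 0.3, 0.1]
gripper_width: 12.9
t 7.9167 q [-51.7  65.4  48.9  39.  117.4 -50.3] p [ 572.6 -383.6   34.9] r [-1.1613e+02 -6.0000e-02 -2.1000e-01] F [-0.2  0.3  0.1] w 12.9
```

```bash
python3 -c "
from h import *;f=snap('wrist','w4.png')
print(monitor.state()['gripper_width']);f=snap('scene','s4.png')"; python3 -c "
import cv2
a=cv2.imread('pics/s4.png')[150:340,130:430];cv2.imwrite('pics/s4c.png',cv2.resize(a,(800,507)))"
```

```text
9.420971745464582
```

View pics/w4.png

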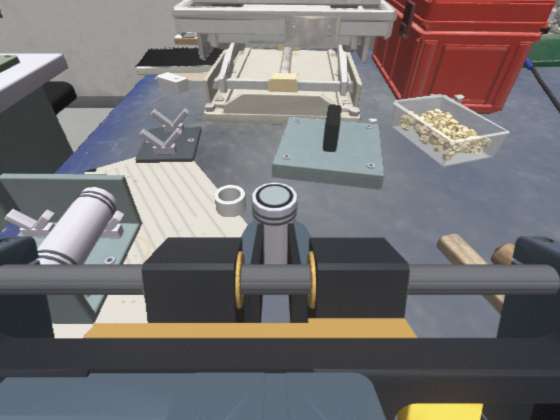

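View pics/s4c.png

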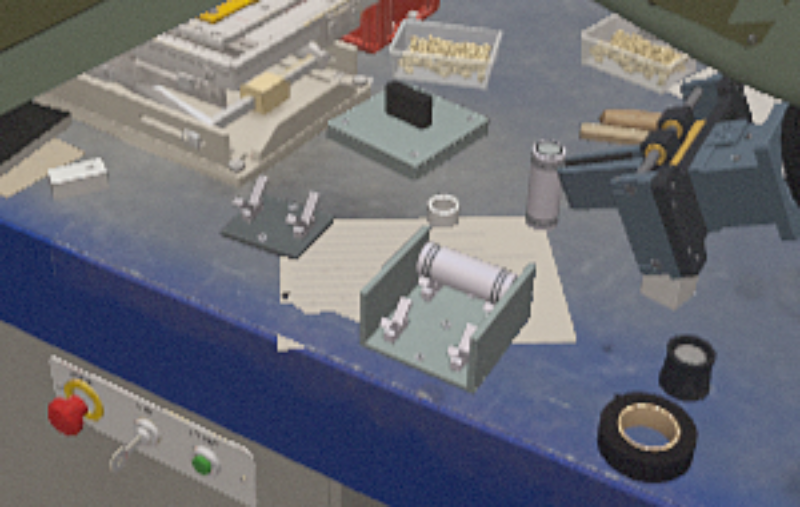

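```bash

python3 -m creep '0 -1 0.45 0 0 0 1;0 -1 0.45 0 0 0 0;0 0 0 0 0 0 -0.2;0 0 0 0 0 0 -0.2;0 0 0 0 0 0 -0.2;0 0 0 0 0 0 -0.2' ; ./L.sh;  python3 -c "
from h import *;f=snap('wrist','w5.png');print(proj(f,(572,-386,70)),proj(f,(572,-380,70)),proj(f,(576,-386,70)))
corr(-116,0,0,(572,-372,31))"
```

```text
time_s: 8.52
ee_pos: [572.5, -402.7, 43.6]
ee_rot: [-116.0, 0.0, -0.2]
force: [-0.6, 0.3, -0.3]
gripper_width: 31.2
t 8.5167 q [-52.5  66.7  44.4  39.5 120.4 -48.6] p [ 572.5 -402.7   43.6] r [-1.1602e+02  2.0000e-02 -1.5000e-01] F [-0.6  0.3 -0.3] w 31.2
[274.69164767 186.5215609 ] [274.67675941 180.91989531] [281.01873042 186.50736794]
rotvec rad [ 0.    -0.001  0.003] shift cm [-0.05  3.05 -1.26]
```

View pics/w5.png

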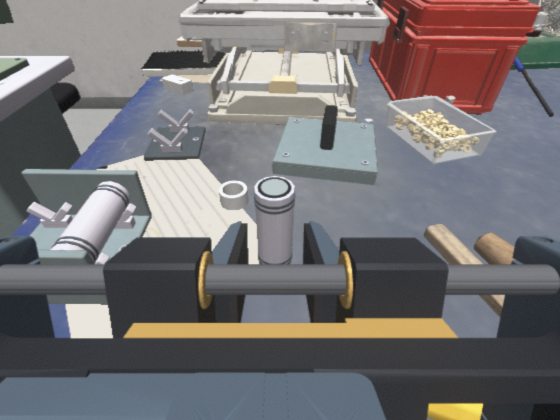

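```bash

python3 -m creep '0 0 0 0 0 0 -0.2;0 0 0 0 0 0 -0.2;0 0 0 0 0 0 -0.2;0 1 -0.4 0 0 0 -0.2;0 1 -0.4 0 0 0 -0.2;0 1 -0.4 0 0 0 -0.2;0 0.5 -0.2 0 0 0 -0.2;0 0 0 0 0 0 -0.2' ; ./L.sh;  python3 -c "
from h import *
corr(-116,0,0,(572,-372,31))"
```

```text
time_s: 9.23
ee_pos: [572.5, -365.2, 28.8]
ee_rot: [-116.0, 0.0, -0.1]
force: [-0.8, 0.1, 0.5]
gripper_width: 55.0
t 9.2333 q [-51.   64.3  52.4  38.8 115.2 -51.5] p [ 572.5 -365.2   28.8] r [-1.16e+02  5.00e-02 -1.30e-01] F [-0.8  0.1  0.5] w 55.0
rotvec rad [ 0.    -0.001  0.002] shift cm [-0.05 -0.68  0.22]
```

```bash

python3 -m creep '0 -0.55 0.05 0 0 0 -0.2;0 0 0 0 0 0 -0.2;0 0 0 0 0 0 1;0 0 0 0 0 0 1;0 0 0 0 0 0 1;0 0 0 0 0 0 1;0 0 0 0 0 0 1;0 0 0 0 0 0 1;0 0 0 0 0 0 1' 35 ; ./L.sh;  python3 -c "
from h import *;f=snap('wrist','w6.png')
corr(-116,0,0,(572,-372,31))"
```

```text
time_s: 9.98
ee_pos: [572.6, -374.2, 29.9]
ee_rot: [-116.2, -0.1, -0.2]
force: [-0.4, -1.9, 0.0]
gripper_width: 22.1
t 9.9833 q [-51.4  64.8  50.9  38.8 116.  -51.1] p [ 572.6 -374.2   29.9] r [-1.1618e+02 -9.0000e-02 -2.4000e-01] F [-0.4 -1.9  0. ] w 22.1
rotvec rad [0.003 0.001 0.004] shift cm [-0.06  0.21  0.11]
```

View pics/w6.png

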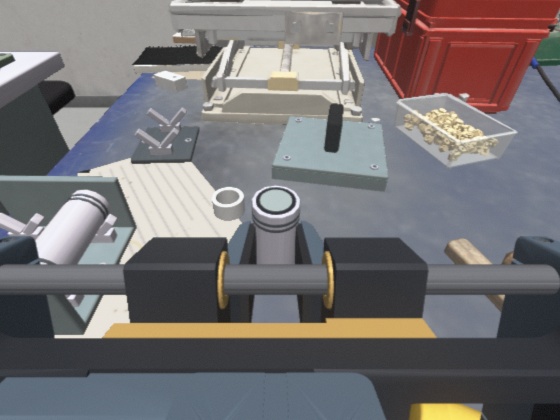

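```bash

python3 -m creep '0 0 0 0 0 0 1' ; ./L.sh;  python3 -c "
from h import *;f=snap('wrist','w7.png');print(proj(f,(572,-386,70)),proj(f,(572,-380,70)));f=snap('scene','s7.png')
import cv2
a=cv2.imread('pics/s7.png')[190:270,310:420];cv2.imwrite('pics/s7c.png',cv2.resize(a,(770,560),interpolation=cv2.INTER_CUBIC))"
```

```text
time_s: 10.12
ee_pos: [572.6, -374.3, 30.0]
ee_rot: [-116.2, -0.1, -0.2]
force: [0.3, -1.8, -0.2]
gripper_width: 21.9
t 10.1167 q [-51.4  64.8  50.9  38.8 115.9 -51.1] p [ 572.6 -374.3   30. ] r [-1.162e+02 -9.000e-02 -2.400e-01] F [ 0.3 -1.8 -0.2] w 21.9
[274.6129222  198.33505406] [274.5807781  191.42746112]
```

View pics/w7.png

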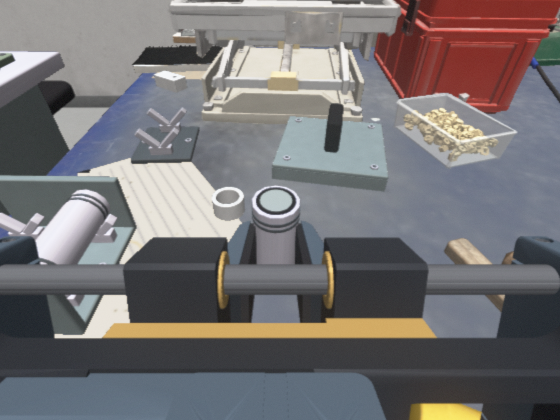

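View pics/s7c.png

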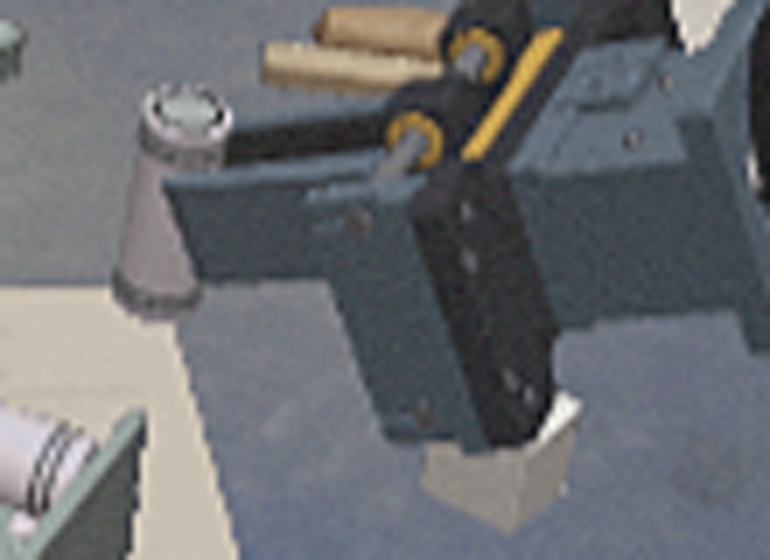

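```bash
python3 - <<'E'
from h import *
import pickle
t,s=pickle.load(open('ts.pkl','rb'))
def atx(f,px,x):
    o,d=ray(f,px);return (o+d*(x-o[0])/d[0]).round(1)
S=lambda x,y:(310+x/7,190+y/7)
for x in (550,558,565): print(x,'tip up',atx(s,S(165,180),x),'tip low',atx(s,S(200,280),x))
print('barrel top px pred', [((np.array(proj(s,p))-[310,190])*7).round() for p in ((572,-386,70),(572,-386,0),(572.6,-374.3,30))])
E
```

```text
550 tip up [ 550.  -391.2   61.1] tip low [ 550.  -405.3   30.6]
558 tip up [ 558.  -388.3   55.5] tip low [ 558.  -402.6   24.6]
565 tip up [ 565.  -385.8   50.5] tip low [ 565.  -400.2   19.3]
barrel top px pred [array([181., 114.]), array([160., 305.]), array([134., 213.])]
```

```bash

python3 -m creep '0 0 0 0 0 0 -0.2;0 0 0 0 0 0 -0.2;0 0 0 0 0 0 -0.2;0 0 0 0 0 0 -0.2;0 0 0 0 0 0 -0.2;0 0 0 0 0 0 -0.2' ; ./L.sh;  python3 -c "
from h import *;f=snap('wrist','w8.png');print(proj(f,(572,-386,70)),proj(f,(572,-380,70)));f=snap('scene','s8.png')
import cv2
a=cv2.imread('pics/s8.png')[190:270,310:420];cv2.imwrite('pics/s8c.png',cv2.resize(a,(770,560),interpolation=cv2.INTER_CUBIC))"
```

```text
time_s: 10.72
ee_pos: [572.7, -373.4, 29.9]
ee_rot: [-116.1, -0.1, -0.2]
force: [-0.7, 0.3, 0.0]
gripper_width: 54.5
t 10.7167 q [-51.3  64.8  50.9  38.8 116.  -51.1] p [ 572.7 -373.4   29.9] r [-1.1611e+02 -5.0000e-02 -1.9000e-01] F [-0.7  0.3  0. ] w 54.5
[274.52753523 199.16677775] [274.50755244 192.22582963]
```

View pics/w8.png

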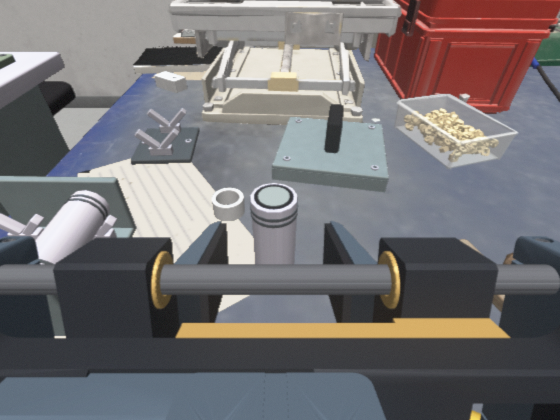

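View pics/s8c.png

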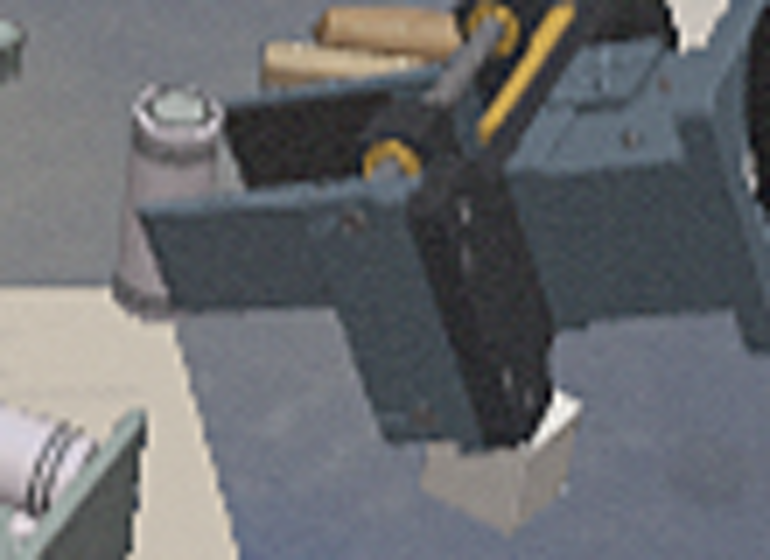

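```bash
python3 - <<'E'
from h import *
import pickle
t,s=pickle.load(open('ts.pkl','rb'))
def atx(f,px,x):
    o,d=ray(f,px);return (o+d*(x-o[0])/d[0]).round(1)
S=lambda x,y:(310+x/7,190+y/7)
for x in (510,530,550): print(x,atx(s,S(480,450),x),atx(s,S(390,440),x), 'tip',atx(s,S(140,208),x),atx(s,S(172,305),x))
m=monitor.state()
E
```

```text
510 [ 510.  -502.4   35.8] [ 510. -478.   29.] tip [ 510.  -399.2   77.9] [ 510.  -411.6   49.4]
530 [ 530.  -498.3   19.9] [ 530.  -473.2   12.9] tip [ 530.  -391.8   63.4] [ 530.  -404.6   34. ]
550 [ 550.  -494.2    4. ] [ 550.  -468.3   -3.2] tip [ 550.  -384.4   48.8] [ 550.  -397.6   18.5]
```

```bash
python3 - <<'E'
from h import *
m=monitor.state(); R=Ro.from_euler('xyz',m['ee_rot'],degrees=True); p=m['ee_pos']
f=snap('wrist')
for s in (0,10,20,30,40):
    print(s,[proj(f,p+R.apply([sx*27.3,-16,-s])).round(0).tolist() for sx in (1,-1)],[proj(f,p+R.apply([sx*40,-16,-s])).round(0).tolist() for sx in (1,-1)])
print([proj(f,(572.5,y,70)).round(1).tolist() for y in (-388,-384,-380)])
E
```

```text
0 [[319.0, 211.0], [232.0, 211.0]] [[339.0, 211.0], [212.0, 211.0]]
10 [[321.0, 215.0], [230.0, 215.0]] [[342.0, 215.0], [209.0, 215.0]]
20 [[323.0, 220.0], [228.0, 220.0]] [[345.0, 220.0], [206.0, 220.0]]
30 [[326.0, 226.0], [225.0, 226.0]] [[349.0, 226.0], [202.0, 226.0]]
40 [[329.0, 232.0], [222.0, 232.0]] [[354.0, 232.0], [198.0, 232.0]]
[[275.5, 201.5], [275.5, 196.8], [275.4, 192.2]]
```

```bash

python3 -m creep '0 0 0.2 -0.08 0 0 -0.2;0 0 0 -0.08 0 0 -0.2;0 0 0 0 0 0 -0.2' ; ./L.sh;  python3 -c "
from h import *
corr(-125,0,0,(572.5,-353,15.2))"
```

```text
time_s: 11.12
ee_pos: [571.9, -373.8, 28.5]
ee_rot: [-125.4, 0.1, -0.3]
force: [1.0, -0.0, 1.1]
gripper_width: 54.5
t 11.1167 q [-50.2  59.8  55.6  33.5 108.3 -52.1] p [ 571.9 -373.8   28.5] r [-1.2542e+02  8.0000e-02 -2.8000e-01] F [ 1.  -0.   1.1] w 54.5
rotvec rad [ 0.007 -0.001  0.005] shift cm [ 0.06  2.08 -1.33]
```

```bash

python3 -m creep '0.05 0.7 -0.45 0 0 0 -0.2;0 0.7 -0.45 0 0 0 -0.2;0 0.7 -0.45 0 0 0 -0.2;0 0 0 0 0 0 -0.2' ; ./L.sh;  python3 -c "
from h import *
corr(-125,0,0,(572.5,-353,15.2))
f=snap('wrist','w9.png');print(proj(f,(572.5,-384,70)));f=snap('scene','s9.png')
import cv2
a=cv2.imread('pics/s9.png')[190:270,310:420];cv2.imwrite('pics/s9c.png',cv2.resize(a,(770,560),interpolation=cv2.INTER_CUBIC))"
```

```text
time_s: 11.45
ee_pos: [572.2, -350.6, 13.4]
ee_rot: [-125.1, 0.1, -0.3]
force: [0.7, 0.5, -0.1]
gripper_width: 54.7
t 11.45 q [-49.2  59.1  59.8  33.8 105.1 -53.3] p [ 572.2 -350.6   13.4] r [-1.2515e+02  1.2000e-01 -3.2000e-01] F [ 0.7  0.5 -0.1] w 54.7
rotvec rad [ 0.003 -0.002  0.006] shift cm [ 0.03 -0.24  0.18]
[276.63654947 222.36897082]
```

View pics/w9.png

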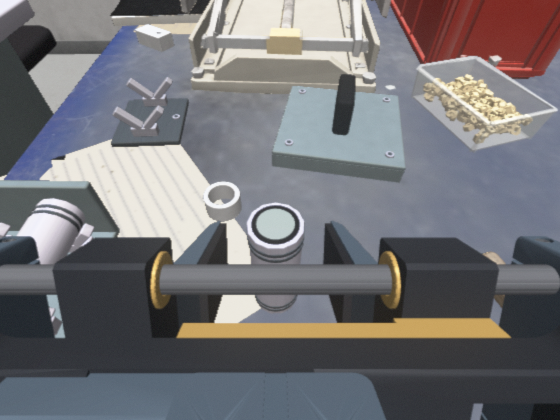

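View pics/s9c.png

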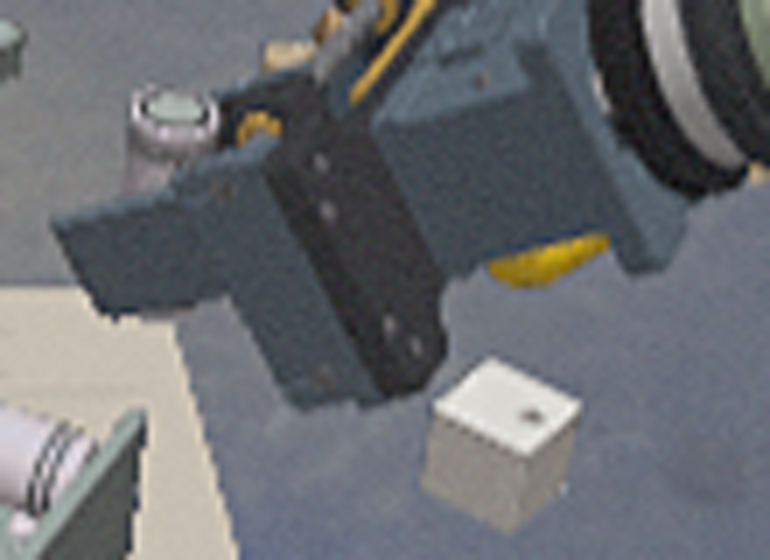

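```bash

python3 -m creep '0 0 0 0 0 0 1;0 0 0 0 0 0 1;0 0 0 0 0 0 1;0 0 0 0 0 0 1;0 0 0 0 0 0 1;0 0 0 0 0 0 1' 35 ; ./L.sh; python3 -m creep '0 0 0 0 0 0 1';  python3 -c "
from h import *
f=snap('wrist','w10.png');print(proj(f,(572.5,-384,70)))"
```

```text
time_s: 12.05
ee_pos: [572.1, -353.0, 12.4]
ee_rot: [-125.1, 0.1, -0.4]
force: [-0.5, 0.4, -0.7]
gripper_width: 25.8
t 12.05 q [-49.4  59.3  59.6  33.8 105.2 -53.3] p [ 572.1 -353.    12.4] r [-1.2514e+02  1.0000e-01 -4.4000e-01] F [-0.5  0.4 -0.7] w 25.8
time_s: 12.13
ee_pos: [572.1, -353.1, 12.5]
ee_rot: [-125.1, 0.1, -0.4]
force: [0.1, 0.3, -1.1]
gripper_width: 25.1
[276.90784132 216.6374006 ]
```

View pics/w10.png

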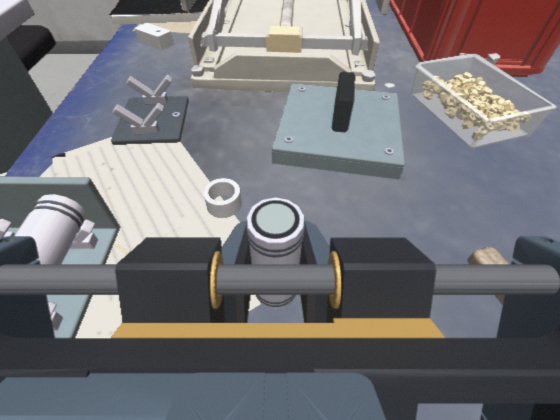

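```bash

python3 -m creep '0 0 0.5 0 0 0 1;0 0 1 0 0 0 1;0 0 1.5 0 0 0 1;0 0 2 0 0 0 1' 45 ; ./L.sh;   python3 -c "
from h import *
f=snap('wrist','w11.png');f=snap('scene','s11.png')
import cv2
a=cv2.imread('pics/s11.png')[150:310,290:510];cv2.imwrite('pics/s11c.png',cv2.resize(a,(770,560),interpolation=cv2.INTER_CUBIC))"
```

```text
time_s: 12.52
ee_pos: [570.5, -352.1, 61.0]
ee_rot: [-124.9, 0.5, -0.5]
force: [0.1, -0.1, -0.8]
gripper_width: 25.3
t 12.5167 q [-49.4  56.7  58.4  34.4 108.7 -50.7] p [ 570.5 -352.1   61. ] r [-124.9     0.5    -0.46] F [ 0.1 -0.1 -0.8] w 25.3
```

View pics/w11.png

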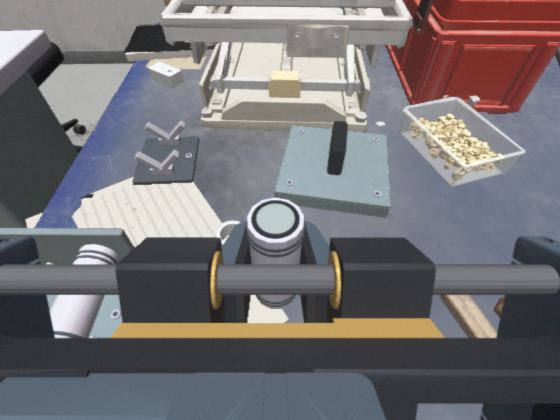

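View pics/s11c.png

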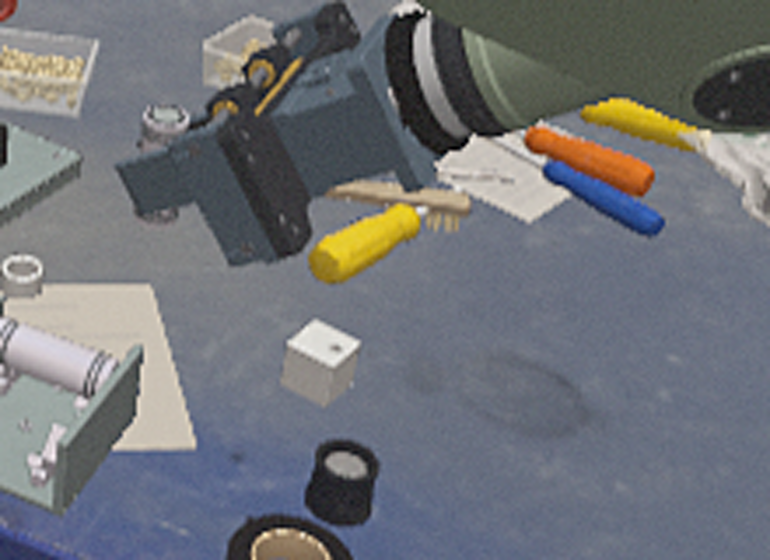

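```bash
cat > plan.py <<'E'
from kin import *
def E(r,p,y): return Ro.from_euler('xyz',[r,p,y],degrees=True)
q=Q[-1]
for pos,e in [((560,-390,250),(-125,0,0)),((560,-400,250),(-150,0,0)),((560,-400,260),(180,0,0)),((560,-400,260),(180,0,-90)),((550,-400,260),(180,0,-150)),((550,-400,260),(160,0,-177)),((550,-400,260),(145,0,-177)),((470,-190,120),(145,0,-177.5)),((455.5,-187.1,2.5),(145,0,-177.5))]:
    q,e_=ik(np.array(pos,float),E(*e),q); print(pos,e,q.round(1),round(e_,2))
E
python3 plan.py
```

```text
(560, -390, 250) (-125, 0, 0) [-51.4  52.4  40.5  40.2 127.7 -38.1] 0.0
(560, -400, 250) (-150, 0, 0) [-46.8  41.1  49.   21.6 111.3 -42.7] 0.0
(560, -400, 260) (180, 0, 0) [-36.5  27.5  65.5  -0.   87.1 -36.5] 0.0
(560, -400, 260) (180, 0, -90) [-36.5  27.5  65.5   0.   87.1  53.5] 0.0
(550, -400, 260) (180, 0, -150) [-37.   26.6  66.8   0.   86.5 113. ] 0.0
(550, -400, 260) (160, 0, -177) [-44.1  35.8  53.9  13.9 104.8 134.8] 0.0
(550, -400, 260) (145, 0, -177) [-48.   43.6  45.1  24.1 117.7 135.3] 0.0
(470, -190, 120) (145, 0, -177.5) [-40.6  28.6  94.   24.9  83.6 128.2] 0.0
(455.5, -187.1, 2.5) (145, 0, -177.5) [-41.3  35.7 101.8  26.1  70.4 121.2] 0.0
```

```bash

python3 -m creep '0 0 3 0 0 0 1;0 0 3 0 0 0 1;0 -0.5 3 -0.12 0 0 1;0 -0.5 3 -0.12 0 0 1;0 -0.5 2.5 -0.12 0 0 1;0 -0.5 2 -0.12 0 0 1;0 -0.5 2 -0.12 0 0 1;0 -0.5 1 -0.12 0 0 1;0 -0.5 0 -0.12 0 0 1;0 -0.5 0 -0.12 0 0 1' ; ./L.sh;   python3 -c "
from h import *
corr(180,0,-30,(550,-400,260))"
```

```text
time_s: 13.45
ee_pos: [568.9, -401.5, 266.6]
ee_rot: [178.3, -1.1, -1.5]
force: [0.7, 0.1, -1.7]
gripper_width: 25.1
t 13.45 q [-35.8  27.   65.3  -0.7  85.8 -34.3] p [ 568.9 -401.5  266.6] r [178.35  -1.13  -1.46] F [ 0.7  0.1 -1.7] w 25.1
rotvec rad [ 0.033  0.011 -0.498] shift cm [-1.89  0.15 -0.66]
```

Now the half turn about z (176°), in two calls, moving toward the rest a little.

```bash

python3 -m creep '-0.3 0 0 0 0 -0.122 1;-0.3 0 0 0 0 -0.122 1;-0.3 0 0 0 0 -0.122 1;-0.3 0 0 0 0 -0.122 1;-0.3 0 0 0 0 -0.122 1;-0.3 0 0 0 0 -0.122 1;0 0 0 0 0 -0.122 1;0 0 0 0 0 -0.122 1;0 0 0 0 0 -0.122 1;0 0 0 0 0 -0.122 1;0 0 0 0 0 -0.122 1;0 0 0 0 0 -0.122 1' ; ./L.sh
python3 -m creep '0 0 0 0 0 -0.122 1;0 0 0 0 0 -0.122 1;0 0 0 0 0 -0.122 1;0 0 0 0 0 -0.122 1;0 0 0 0 0 -0.122 1;0 0 0 0 0 -0.122 1;0 0 0 0 0 -0.122 1;0 0 0 0 0 -0.122 1;0 0 0 0 0 0 1' ; ./L.sh;   python3 -c "
from h import *
corr(155,0,-177.5,(470,-190,170))"
```

```text
time_s: 14.45
ee_pos: [547.0, -388.3, 274.7]
ee_rot: [178.1, -1.2, -87.2]
force: [0.4, 0.6, -0.8]
gripper_width: 25.4
t 14.45 q [-35.2  26.   65.9  -2.1  88.9  52.1] p [ 547.  -388.3  274.7] r [178.09  -1.23 -87.24] F [ 0.4  0.6 -0.8] w 25.4
time_s: 15.2
ee_pos: [544.1, -384.4, 273.9]
ee_rot: [177.7, -1.0, -144.7]
force: [1.0, -1.2, -1.3]
gripper_width: 25.4
t 15.2 q [-36.1  26.7  64.9  -0.2  90.9 108.6] p [ 544.1 -384.4  273.9] r [ 177.69   -1.02 -144.68] F [ 1.  -1.2 -1.3] w 25.4
rotvec rad [ 0.386  0.113 -0.569] shift cm [ -7.41  19.44 -10.39]
```

```bash

python3 -m creep '0 0 0 0.08 0.02 -0.115 1;-0.5 0.5 0 0.08 0.02 -0.115 1;-1 2 0 0.08 0.02 -0.115 1;-1 2.5 -0.5 0.08 0.02 -0.11 1;-1 2.5 -1 0.08 0.02 -0.1 1;-1 2.5 -1 0.05 0.01 0 1;-1 2.5 -1 0.05 0.01 0 1;0 0 0 0 0 0 1' ; ./L.sh;   python3 -c "
from h import *
corr(145,0,-177.5,(455.5,-187.1,70))"
```

```text
time_s: 15.87
ee_pos: [486.3, -252.8, 239.0]
ee_rot: [150.0, 1.3, -173.6]
force: [-1.1, 0.4, -1.4]
gripper_width: 25.1
t 15.8667 q [-41.9  26.1  77.4  20.6  98.4 130.5] p [ 486.3 -252.8  239. ] r [ 150.04    1.31 -173.61] F [-1.1  0.4 -1.4] w 25.1
rotvec rad [ 0.086  0.03  -0.067] shift cm [ -3.08   6.57 -16.9 ]
```

```bash

python3 -m creep '-0.5 1 -1.5 0.04 0.015 -0.03 1;-0.6 1.3 -2 0.046 0.015 -0.037 1;-0.7 1.5 -2.5 0 0 0 1;-0.7 1.4 -2 0 0 0 1;-0.5 1.2 -1.5 0 0 0 1;0 0 0 0 0 0 1' ; ./L.sh;   python3 -c "
from h import *
corr(145,0,-177.5,(455.5,-187.1,70))
import pickle
f=snap('wrist','w12.png');g=snap('scene','s12.png');t=snap('top','t12.png');pickle.dump((f,g,t),open('p12.pkl','wb'))
for c in ('wrist','scene','top'): print(c,[(np.round(x['at'],1).tolist(),round(x['confidence'],2)) for x in models.mark_of(c,'rest_groove')[:2]],[(np.round(x['at'],1).tolist(),round(x['confidence'],2)) for x in models.mark_of(c,'barrel_center')[:2]])
import cv2
a=cv2.imread('pics/s12.png')[130:290,160:380];cv2.imwrite('pics/s12c.png',cv2.resize(a,(770,560),interpolation=cv2.INTER_CUBIC))"
```

```text
time_s: 16.37
ee_pos: [455.9, -188.7, 142.2]
ee_rot: [145.4, 0.8, -176.9]
force: [-0.5, -0.4, -1.2]
gripper_width: 25.2
t 16.3667 q [-41.4  26.1  94.5  24.5  85.2 127.5] p [ 455.9 -188.7  142.2] r [ 145.44    0.79 -176.88] F [-0.5 -0.4 -1.2] w 25.2
rotvec rad [ 0.007  0.014 -0.011] shift cm [-0.04  0.16 -7.22]
wrist [([277.6, 114.7], 0.88)] [([276.6, 260.3], 0.61)]
scene [([233.9, 225.3], 0.66)] [([232.7, 162.3], 0.57)]
top [([236.3, 226.2], 0.41), ([385.8, 254.9], 0.18)] [([234.6, 223.1], 0.95)]
```

View pics/w12.png

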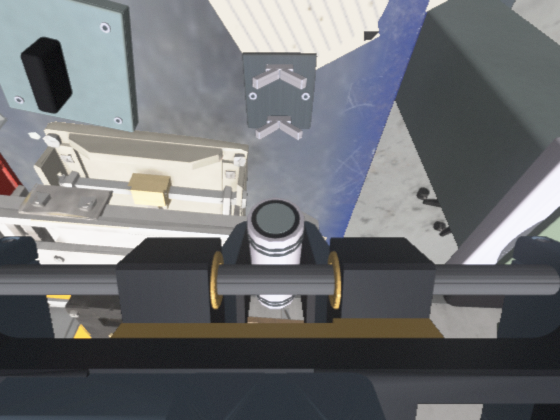

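View pics/s12c.png

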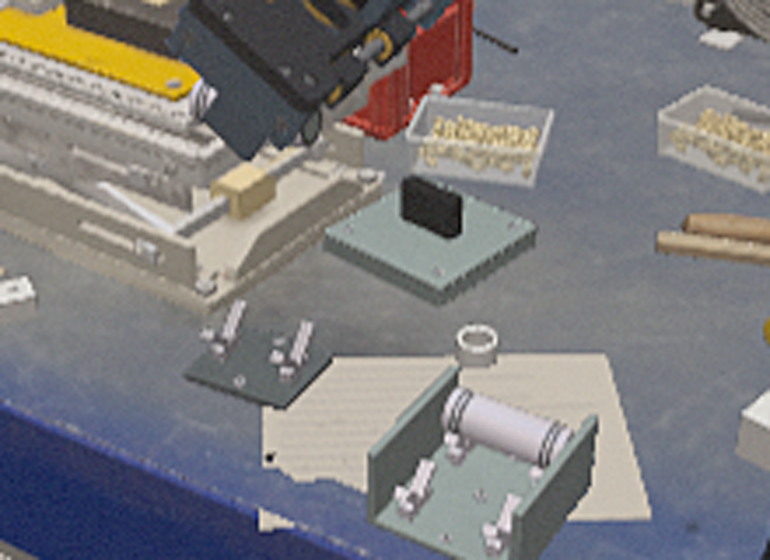

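```bash
python3 - <<'E'
from h import *
import pickle,cv2
f,g,t=pickle.load(open('p12.pkl','rb'))
X,e=tri([(f,(277.6,114.7)),(g,(233.9,225.3)),(t,(236.6,227))]);print(X.round(1),np.round(e,1))
for nm,ff,px in(('w',f,(277.6,114.7)),('s',g,(233.9,225.3)),('t',t,(236.6,227))): print(nm,atz(ff,px,34.4).round(1))
a=cv2.cvtColor(f['img'],cv2.COLOR_RGB2BGR)[40:150,230:330];cv2.imwrite('pics/w12c.png',cv2.resize(a,(545,600),interpolation=cv2.INTER_CUBIC))
m=monitor.state();R=Ro.from_euler('xyz',m['ee_rot'],degrees=True)
print('barrel ctr',(m['ee_pos']+R.apply([0,0,-39])).round(1))
B=m['ee_pos']+R.apply([0,0,-39])
# barrel axis ends predicted in wrist img
ax=R.apply(Ro.from_euler('xyz',[-125.1,.1,-.4],degrees=True).inv().apply([0,0,1]));print('axis',ax.round(3))
for s_ in (35,-35): print(proj(f,B+ax*s_).round(1),proj(g,B+ax*s_).round(1))
E
```

```text
[ 457.4 -205.2   26.5] [1.9 3.  1.6]
w [ 456.2 -208.9   34.4]
s [ 448.7 -215.1   34.4]
t [ 457.4 -204.3   34.4]
barrel ctr [ 459.3 -213.8  176.8]
axis [ 0.052 -0.999  0.014]
[268.8 222.3] [249.5 164.8]
[270.4 292.9] [218.  157.3]
```

View pics/w12c.png

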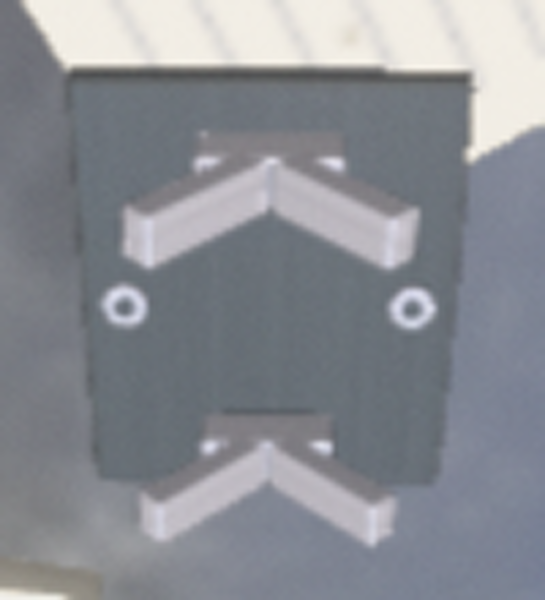

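```bash
./L.sh; python3 - <<'E'
from h import *
import pickle,cv2
f0=pickle.load(open('p12.pkl','rb'))[0]
f=snap('wrist','w13.png')
c=lambda x,y:(230+x/5.45,40+y/5.45)
print('shift of frames',proj(f0,(456,-209,34)),proj(f,(456,-209,34)))
for p in ((125,215),(415,212),(150,265),(388,265),(142,495),(393,500),(160,540),(375,545)): print(p,atz(f0,c(*p),33).round(1))
print('bolts',atz(f0,c(125,306),6).round(1),atz(f0,c(412,308),6).round(1))
print('base corners',[atz(f0,c(*p),6).round(1) for p in ((70,72),(470,75),(98,478),(438,483))])
m=monitor.state();R=Ro.from_euler('xyz',m['ee_rot'],degrees=True);print(m['ee_pos'],m['ee_rot'])
B=m['ee_pos']+R.apply([0,0,-39])
ax=R.apply(Ro.from_euler('xyz',[-125.1,.1,-.4],degrees=True).inv().apply([0,0,1]));print('axis',ax.round(3),B)
for s_ in (35,-35): print(proj(f,B+ax*s_).round(1))
a=cv2.cvtColor(f['img'],cv2.COLOR_RGB2BGR)[40:320,180:380];cv2.imwrite('pics/w13c.png',cv2.resize(a,(428,600),interpolation=cv2.INTER_CUBIC))
E
```

```text
t 16.8167 q [-41.4  26.1  94.   24.5  85.2 127.7] p [ 458.8 -191.8  144.6] r [ 145.72    1.08 -177.08] F [-0.8  0.3 -0.5] w 25.4
shift of frames [277.85105888 114.36491844] [281.72912428 116.6623695 ]
(125, 215) [ 476.5 -237.3   33. ]
(415, 212) [ 436.6 -240.2   33. ]
(150, 265) [ 473.  -230.1   33. ]
(388, 265) [ 439.4 -232.2   33. ]
(142, 495) [ 473.8 -190.9   33. ]
(393, 500) [ 434.  -192.5   33. ]
(160, 540) [ 470.8 -182.3   33. ]
(375, 545) [ 435.9 -183.5   33. ]
bolts [ 478.1 -207.7    6. ] [ 431.9 -210.2    6. ]
base corners [array([ 486.1, -244.4,    6. ]), array([ 428.2, -247.5,    6. ]), array([ 482.8, -174.3,    6. ]), array([ 423.1, -177.1,    6. ])]
[ 458.6150279  -191.57844079  144.45390326] [ 145.70235071    1.05634739 -177.07701944]
axis [ 0.052 -0.999  0.014] [ 459.14246913 -213.55633235  176.66716277]
[274.8 221.9]
[275.1 291.6]
```

View pics/w13c.png

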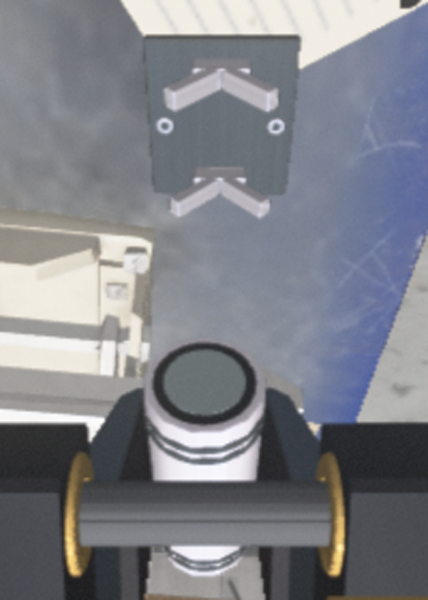

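```bash

python3 -m creep '-0.1 0.1 -2 0 -0.01 0 1;-0.1 0.1 -2.5 0 0 0 1;-0.1 0.1 -2.5 0 0 0 1;-0.1 0.05 -1.5 0 0 0 1;0 0 0 0 0 0 1;0 0 0 0 0 0 1' ; ./L.sh;  cat >> h.py <<'E'
def bar(off=39,ref=(-125.1,.1,-.4)):
    m=monitor.state();R=Ro.from_euler('xyz',m['ee_rot'],degrees=True)
    B=m['ee_pos']+R.apply([0,0,-off]);ax=R.apply(Ro.from_euler('xyz',ref,degrees=True).inv().apply([0,0,1]));return B,ax
E
python3 -c "
from h import *
B,a=bar();print(B.round(1),a.round(3),'shift',(np.array([455.1,-210,36])-B).round(1)/10)"
```

```text
time_s: 17.37
ee_pos: [456.8, -190.3, 58.8]
ee_rot: [146.1, 2.1, -177.1]
force: [0.5, 0.7, -0.7]
gripper_width: 25.2
t 17.3667 q [-41.7  30.7 100.2  25.7  74.7 122.2] p [ 456.8 -190.3   58.8] r [ 146.07    2.06 -177.08] F [ 0.5  0.7 -0.7] w 25.2
[ 456.8 -212.1   91.2] [ 0.052 -0.998  0.02 ] shift [-0.17  0.21 -5.52]
```

```bash

python3 -m creep '-0.05 0.1 -1.5 0.02 0.036 0 1;-0.05 0.05 -1.5 0 0 0 1;-0.05 0 -1 0 0 0 1;0 0 0 0 0 0 1;0 0 0 0 0 0 1' ; ./L.sh; python3 -c "
from h import *
B,a=bar();print(B.round(1),a.round(3),'shift',(np.array([455.1,-210,36])-B).round(1)/10)
f=snap('scene','s14.png');snap('wrist','w14.png')
a=cv2.imread('pics/s14.png')[140:270,170:350];cv2.imwrite('pics/s14c.png',cv2.resize(a,(775,560),interpolation=cv2.INTER_CUBIC))"
```

```text
time_s: 17.78
ee_pos: [458.8, -191.4, 22.3]
ee_rot: [145.1, 0.4, -177.1]
force: [-1.1, -0.2, -0.7]
gripper_width: 25.2
t 17.7833 q [-41.4  34.4 100.4  25.7  72.7 121.7] p [ 458.8 -191.4   22.3] r [ 145.09    0.45 -177.14] F [-1.1 -0.2 -0.7] w 25.2
[ 459.7 -213.7   54.3] [ 0.052 -0.999  0.003] shift [-0.46  0.37 -1.83]
```

View pics/s14c.png

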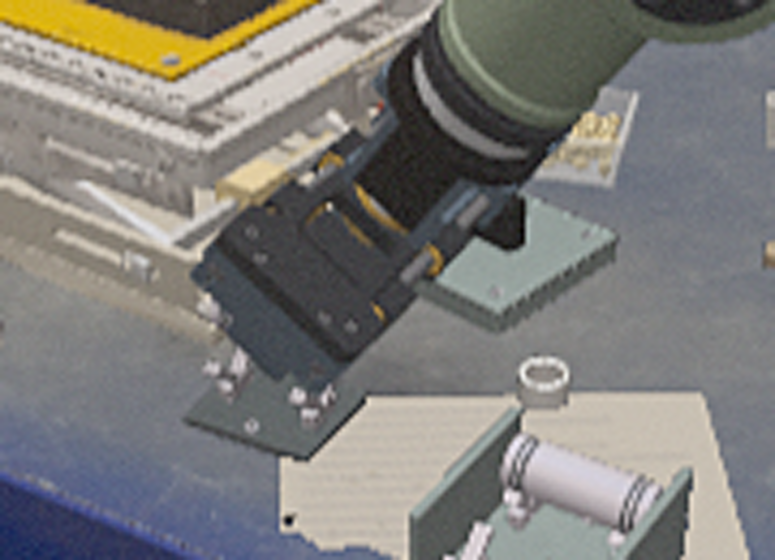

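View pics/w14.png

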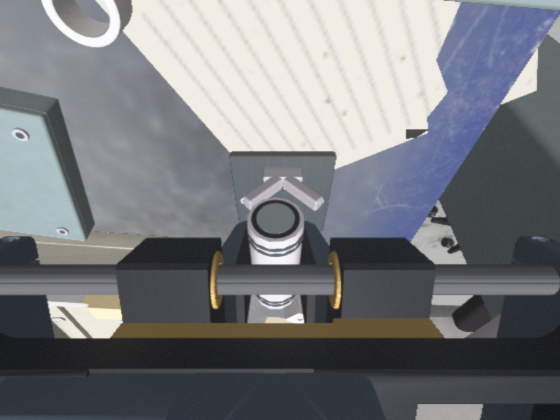

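```bash

python3 -m creep '-0.25 0.25 -0.4 0 0.008 0 1;-0.15 0.1 -0.2 0 0 0 1;0 0 0 0 0 0 1;0 0 0 0 0 0 1' ; ./L.sh; python3 -c "
from h import *
B,a=bar();print(B.round(1),a.round(3),'shift',(np.array([455.1,-210,36])-B).round(1)/10)
f=snap('wrist','w15.png')
print('tips pred',[proj(f,p).round(1) for p in ((473.9,-235.5,33),(439.5,-237.5,33))])
print('end pred',proj(f,B+a*35))
a=cv2.imread('pics/w15.png')[130:320,180:380];cv2.imwrite('pics/w15c.png',cv2.resize(a,(630,600),interpolation=cv2.INTER_CUBIC))"
```

```text
time_s: 18.22
ee_pos: [455.3, -188.3, 18.2]
ee_rot: [145.3, 0.1, -177.1]
force: [0.8, -0.1, 0.4]
gripper_width: 25.0
t 18.2167 q [-41.3  34.4 101.2  25.6  71.9 121.8] p [ 455.3 -188.3   18.2] r [ 1.4525e+02  1.4000e-01 -1.7714e+02] F [ 0.8 -0.1  0.4] w 25.0
[ 456.3 -210.5   50.2] [ 0.052 -0.999  0.006] shift [-0.12  0.05 -1.42]
tips pred [array([242.2, 205.6]), array([310.9, 205.3])]
end pred [274.46950491 221.92325007]
```

View pics/w15c.png

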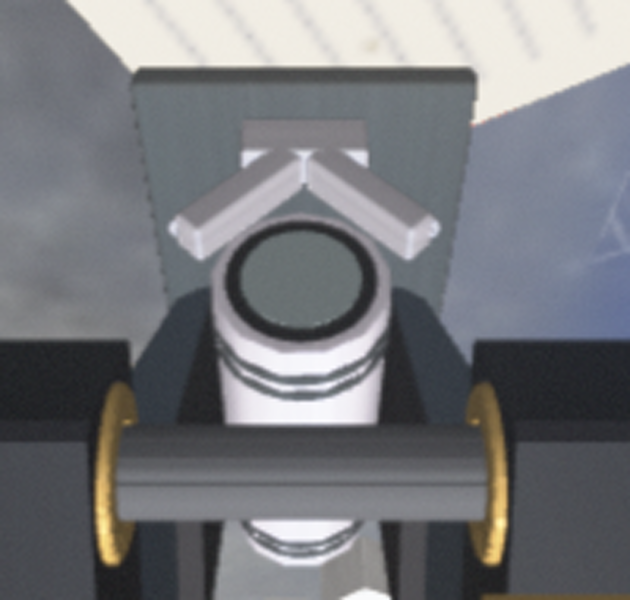

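```bash

python3 -m creep '-0.1 0 -0.5 0.004 0 0 1;0 0 -0.4 0 0 0 1;0 0 0 0 0 0 1;0 0 0 0 0 0 1' ; ./L.sh; python3 -c "
from h import *
B,a=bar();print(B.round(1),a.round(3),'shift',(np.array([455.1,-210,36])-B).round(1)/10)"
```

```text
time_s: 18.6
ee_pos: [454.2, -188.4, 8.4]
ee_rot: [145.0, 0.2, -177.1]
force: [-0.6, -0.5, -0.2]
gripper_width: 25.3
t 18.6 q [-41.4  35.2 101.6  25.8  71.  121. ] p [ 454.2 -188.4    8.4] r [ 145.02    0.18 -177.14] F [-0.6 -0.5 -0.2] w 25.3
[ 455.3 -210.7   40.4] [ 0.052 -0.999  0.002] shift [-0.02  0.07 -0.44]
```

```bash

python3 -m creep '0 0 -0.25 0 0 0 1;0 0 0 0 0 0 1' ; ./L.sh;python3 -m creep '0 0 -0.2 0 0 0 1;0 0 0 0 0 0 1' ; ./L.sh; python3 -c "
from h import *
B,a=bar();print(B.round(1),a.round(3),'shift',(np.array([455.1,-210,36])-B).round(1)/10)
f=snap('wrist','w16.png')
a=cv2.imread('pics/w16.png')[130:320,180:380];cv2.imwrite('pics/w16c.png',cv2.resize(a,(630,600),interpolation=cv2.INTER_CUBIC))"
```

```text
time_s: 18.77
ee_pos: [454.2, -188.4, 5.4]
ee_rot: [145.0, 0.2, -177.2]
force: [0.2, 0.2, -0.2]
gripper_width: 25.0
t 18.7667 q [-41.4  35.5 101.7  25.9  70.8 120.9] p [ 454.2 -188.4    5.4] r [ 1.4500e+02  1.6000e-01 -1.7715e+02] F [ 0.2  0.2 -0.2] w 25.0
time_s: 18.93
ee_pos: [454.5, -188.1, 4.3]
ee_rot: [144.9, 0.2, -177.2]
force: [-0.2, -0.5, 1.5]
gripper_width: 24.9
t 18.9333 q [-41.5  35.6 101.7  26.   70.7 120.8] p [ 454.5 -188.1    4.3] r [ 144.9     0.2  -177.16] F [-0.2 -0.5  1.5] w 24.9
[ 455.5 -210.5   36.2] [ 0.051 -0.999 -0.   ] shift [-0.04  0.05 -0.02]
```

View pics/w16c.png

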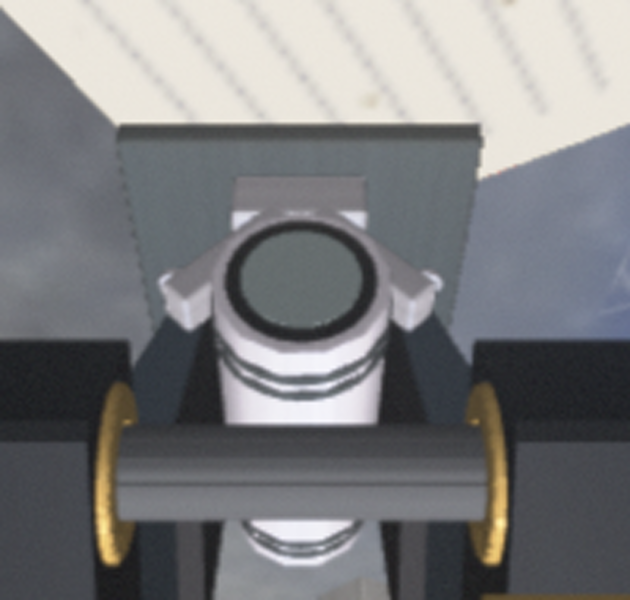

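```bash

python3 -m creep '0 0 -0.15 0 0 0 1;0 0 0 0 0 0 1' ; ./L.sh; python3 -m creep '0 0 -0.15 0 0 0 1;0 0 0 0 0 0 1' ; ./L.sh; python3 -c "
from h import *
B,a=bar();print(B.round(1),a.round(3))"
```

```text
time_s: 19.15
ee_pos: [454.5, -188.0, 4.3]
ee_rot: [144.8, 0.2, -177.1]
force: [-0.7, -1.3, 0.6]
gripper_width: 25.6
t 19.15 q [-41.5  35.6 101.7  26.   70.7 120.7] p [ 454.5 -188.     4.3] r [ 144.84    0.25 -177.12] F [-0.7 -1.3  0.6] w 25.6
time_s: 19.32
ee_pos: [454.6, -187.9, 4.2]
ee_rot: [144.8, 0.3, -177.1]
force: [-0.5, 0.2, 2.6]
gripper_width: 25.5
t 19.3167 q [-41.5  35.6 101.7  26.1  70.8 120.6] p [ 454.6 -187.9    4.2] r [ 144.78    0.3  -177.09] F [-0.5  0.2  2.6] w 25.5
[ 455.6 -210.4   36.1] [ 0.052 -0.999 -0.002]
```

```bash

python3 -m creep '0 0 0 0 0 0 0.2;0 0 0 0 0 0 0.1;0 0 0 0 0 0 0;0 0 0 0 0 0 0;0 0 0 0 0 0 0;0 0 0 0 0 0 0' ; ./L.sh;  python3 -c "
from h import *
f=snap('wrist','w17.png')
a=cv2.imread('pics/w17.png')[130:320,180:380];cv2.imwrite('pics/w17c.png',cv2.resize(a,(630,600),interpolation=cv2.INTER_CUBIC))"
```

```text
time_s: 19.82
ee_pos: [454.9, -188.3, 2.8]
ee_rot: [144.9, 0.3, -177.1]
force: [-0.3, 1.2, 0.1]
gripper_width: 45.3
t 19.8167 q [-41.5  35.7 101.8  26.1  70.5 120.6] p [ 454.9 -188.3    2.8] r [ 144.88    0.31 -177.14] F [-0.3  1.2  0.1] w 45.3
```

View pics/w17c.png

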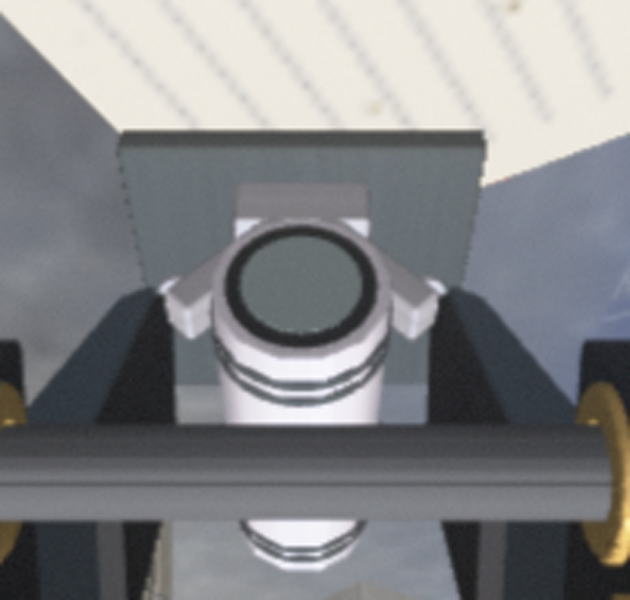

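```bash
cat > plan2.py <<'E'
from kin import *
def E(r,p,y): return Ro.from_euler('xyz',[r,p,y],degrees=True)
B=np.array([455.1,-210,34.4]);C=np.array([391.2,-380,34.4])
for lean in (10,15,20):
    for b,yaw in ((B,-177),(C,-179)):
        R_=E(180-lean,0,yaw); 
        for h in (0,100):
            q,e_=ik(b+[0,0,h]+R_.apply([0,0,40]),R_,Q[-1]); print(lean,yaw,h,q.round(1),round(e_,2))
E
python3 plan2.py; python3 -m creep '0 0 0.5 0 0 0 0;0 0 1.5 0 0 0 0;0 0 2 0 0 0 0;0 0 2 0 0 0 0;0 0 1 0 0 0 0;0 0 0 0 0 0 0'; ./L.sh; python3 -c "
from h import *
f=snap('wrist','w18.png');f=snap('scene','s18.png')
a=cv2.imread('pics/s18.png')[140:300,170:350];cv2.imwrite('pics/s18c.png',cv2.resize(a,(675,600),interpolation=cv2.INTER_CUBIC))
R_=Ro.from_euler('xyz',[163,0,-177],degrees=True)
corr(163,0,-177,np.array([455.1,-210,94.4])+R_.apply([0,0,40]))"
```

```text
10 -177 0 [-31.3  26.4 110.6  10.9  49.2 138.1] 0.0
10 -177 100 [-31.3  19.2 104.2   9.3  62.6 141. ] 0.0
10 -179 0 [-49.1  30.3 102.8   7.8  54.9 124.9] 0.0
10 -179 100 [-49.1  23.8  96.6   6.9  67.4 126.8] 0.0
15 -177 0 [-33.7  27.9 108.8  15.   53.3 133.3] 0.0
15 -177 100 [-33.7  20.8 102.6  13.1  66.2 137. ] 0.0
15 -179 0 [-50.8  32.1 100.1  10.7  60.1 121.9] 0.0
15 -179 100 [-50.8  25.9  94.2   9.7  72.1 124.3] 0.0
20 -177 0 [-35.9  29.6 107.1  18.4  57.6 129.3] 0.0
20 -177 100 [-35.9  22.6 101.1  16.5  69.9 133.6] 0.0
20 -179 0 [-52.3  34.2  97.5  13.   65.2 119.5] 0.0
20 -179 100 [-52.3  28.   91.8  12.1  76.8 122.2] 0.0
time_s: 20.37
ee_pos: [453.7, -187.1, 75.6]
ee_rot: [144.7, 0.1, -177.1]
force: [0.4, 0.4, -0.4]
gripper_width: 45.5
t 20.3667 q [-41.5  30.5  98.5  25.   78.4 124.5] p [ 453.7 -187.1   75.6] r [ 1.4472e+02  1.3000e-01 -1.7713e+02] F [ 0.4  0.4 -0.4] w 45.5
rotvec rad [-0.32  -0.016  0.002] shift cm [ 0.15 -1.17 -1.78]
```

View pics/w18.png

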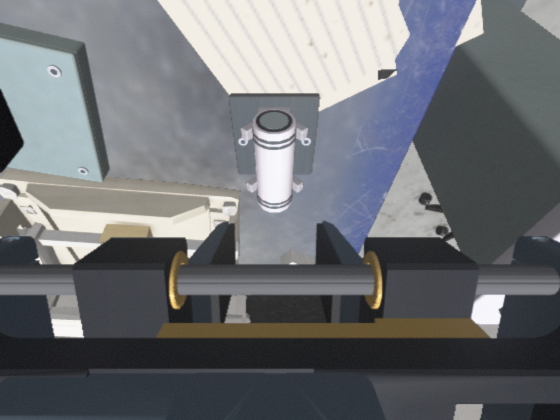

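View pics/s18c.png

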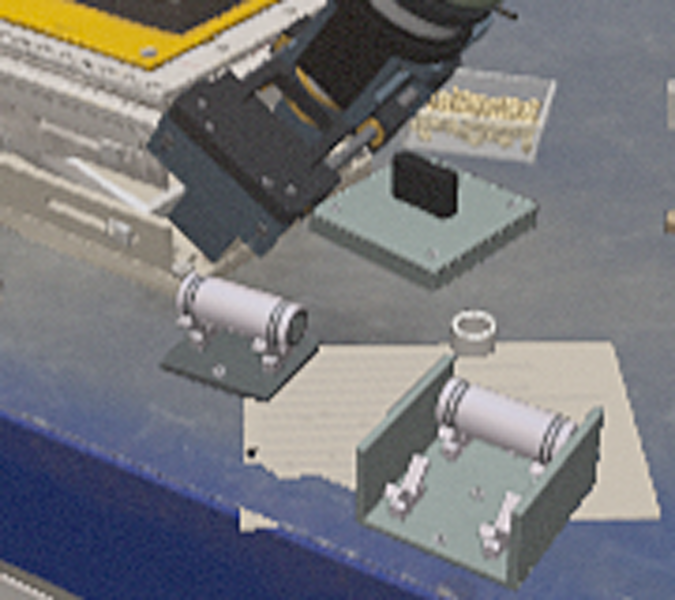

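```bash
python3 - <<'E'
from h import *
f=snap('wrist');print([(np.round(x['at'],1).tolist(),round(x['confidence'],2)) for x in models.mark_of('wrist','barrel_center')[:2]])
m=models.mark_of('wrist','barrel_center')
for x in m[:2]: print(atz(f,x['at'],34.4).round(1))
print('pred far end',[proj(f,np.array([455.1,y0,34.4])+35*np.array([.052,-.999,0])).round(1) for y0 in (-208,-210,-212)])
E
python3 -m creep '0 0 0.3 -0.11 0 0 0;0 -0.4 0 -0.11 0 0 0;0.1 -0.4 0 -0.1 0 0 0;0 0 0 0 0 0 0;0 0 0 0 0 0 0'; ./L.sh
python3 - <<'E'
from h import *
f=snap('wrist','w19.png')
m=models.mark_of('wrist','barrel_center')
for x in m[:2]: print(x['at'],x['confidence'],atz(f,x['at'],34.4).round(1))
B,a=bar(40);print(B)
print(proj(f,(455.1,-210,34.4)))
E
```

```text
[([274.9, 163.9], 0.87)]
[ 454.3 -213.8   34.4]
pred far end [array([272.9, 127. ]), array([273. , 124.2]), array([273.2, 121.3])]
time_s: 21.03
ee_pos: [451.2, -194.5, 70.1]
ee_rot: [163.1, -1.5, -177.5]
force: [-0.5, -1.4, -0.7]
gripper_width: 45.7
t 21.0333 q [-33.9  23.3 103.7  14.   65.1 136.5] p [ 451.2 -194.5   70.1] r [ 163.09   -1.46 -177.51] F [-0.5 -1.4 -0.7] w 45.7
[269.9, 186.0] 0.56 [ 454.6 -212.9   34.4]
[ 452.74529705 -206.84920613  107.99854134]
[269.03046738 189.60428808]
```

View pics/w19.png

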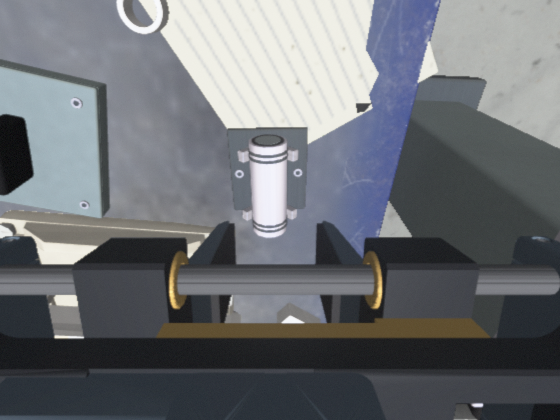

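```bash

python3 -m creep '0.3 -0.4 -1.5 0 -0.025 0.008 0;0 -0.1 -1.5 0 0 0 0;0 -0.1 -1.5 0 0 0 0;0 0 0 0 0 0 0;0 0 0 0 0 0 0'; ./L.sh; python3 - <<'E'
from h import *
B,a=bar(38); print(B.round(1)); corr(163,0,-177,monitor.state()['ee_pos']+np.array([454.7,-211.3,34.4])-B)
f=snap('wrist','w20.png')
E
```

```text
time_s: 21.55
ee_pos: [454.0, -205.0, 20.1]
ee_rot: [162.6, -0.2, -177.5]
force: [-0.4, -0.4, 0.5]
gripper_width: 45.8
t 21.55 q [-35.4  27.1 106.3  15.9  58.6 132.4] p [ 454.  -205.    20.1] r [ 1.6262e+02 -1.6000e-01 -1.7748e+02] F [-0.4 -0.4  0.5] w 45.8
[ 454.6 -216.3   56.3]
rotvec rad [-0.006 -0.003  0.008] shift cm [ 0.01  0.5  -2.19]
```

View pics/w20.png

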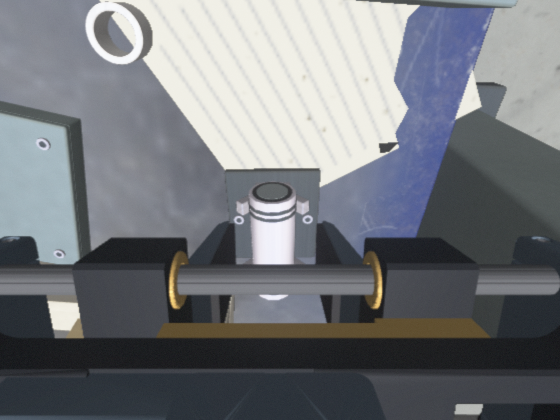

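```bash

python3 -m creep '0 0.5 -0.7 0 0 0 0;0 0 -0.7 0 0 0 0;0 0 0 0 0 0 0;0 0 0 0 0 0 0'; ./L.sh; python3 - <<'E'
from h import *
B,a=bar(38); print(B.round(1)); corr(163,0,-177,monitor.state()['ee_pos']+np.array([454.7,-211.3,34.4])-B)
E
```

```text
time_s: 21.93
ee_pos: [454.7, -200.6, 5.8]
ee_rot: [162.6, -0.1, -177.6]
force: [0.3, -0.8, 0.3]
gripper_width: 45.6
t 21.9333 q [-35.   28.  107.3  16.5  56.6 132. ] p [ 454.7 -200.6    5.8] r [ 1.6263e+02 -8.0000e-02 -1.7755e+02] F [ 0.3 -0.8  0.3] w 45.6
[ 455.2 -211.9   42. ]
rotvec rad [-0.006 -0.002  0.01 ] shift cm [-0.05  0.06 -0.76]
```

```bash

python3 -m creep '-0.05 0.05 -0.6 0 0 0.01 0;0 0 -0.1 0 0 0 0;0 0 0 0 0 0 0'; ./L.sh; python3 - <<'E'
from h import *
B,a=bar(38); print(B.round(1))
f=snap('wrist','w21.png')
f=snap('scene','s21.png')
a=cv2.imread('pics/s21.png')[140:260,170:320];cv2.imwrite('pics/s21c.png',cv2.resize(a,(750,600),interpolation=cv2.INTER_CUBIC))
E
```

```text
time_s: 22.18
ee_pos: [454.7, -200.0, -1.2]
ee_rot: [162.7, -0.0, -176.9]
force: [-0.1, 0.5, 0.2]
gripper_width: 45.3
t 22.1833 q [-34.9  28.6 107.7  16.5  55.7 131.3] p [ 454.7 -200.    -1.2] r [ 162.67   -0.   -176.88] F [-0.1  0.5  0.2] w 45.3
[ 455.3 -211.3   35.1]
```

View pics/w21.png

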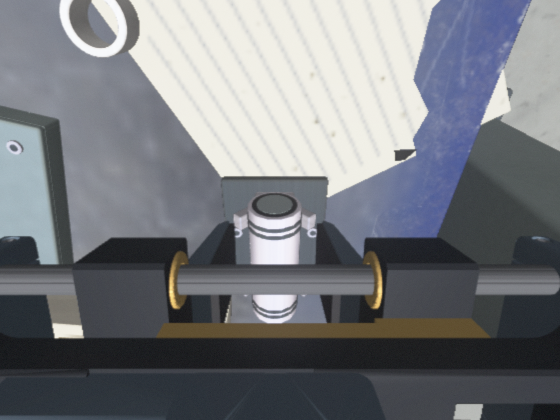

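View pics/s21c.png

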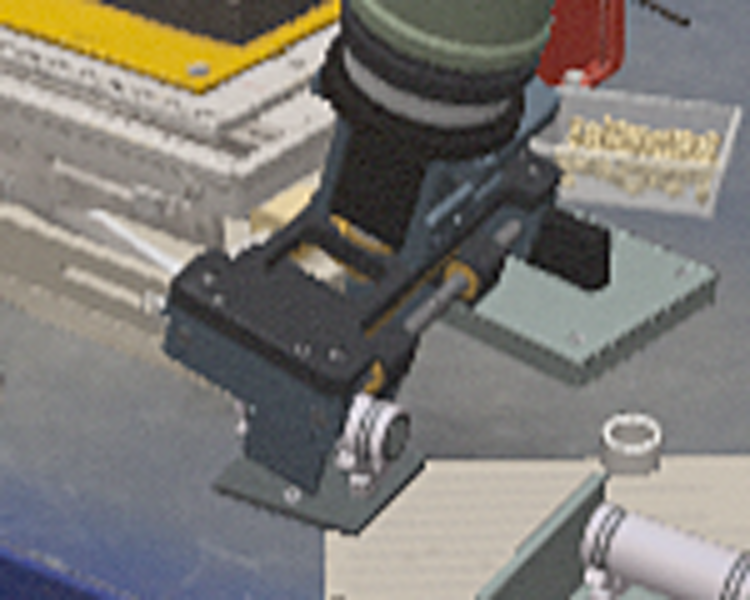

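```bash

python3 -m creep '0 0 0 0 0 0 1;0 0 0 0 0 0 1;0 0 0 0 0 0 1;0 0 0 0 0 0 1;0 0 0 0 0 0 1' 30; ./L.sh
python3 -m creep '0 0 0.5 0 0 0 1;0 0 1 0 0 0 1;0 0 2 0 0 0 1;0 0 2.5 0 0 0 1;0 0 1.5 0 0 0 1;0 0 0 0 0 0 1' 40; ./L.sh
python3 - <<'E'
from h import *
f=snap('wrist','w22.png')
f=snap('scene','s22.png')
a=cv2.imread('pics/s22.png')[140:300,170:350];cv2.imwrite('pics/s22c.png',cv2.resize(a,(675,600),interpolation=cv2.INTER_CUBIC))
E
```

```text
time_s: 22.7
ee_pos: [455.3, -200.3, -0.6]
ee_rot: [162.7, 0.1, -176.9]
force: [0.3, 0.5, -0.1]
gripper_width: 25.5
t 22.7 q [-34.9  28.5 107.6  16.5  55.7 131.3] p [ 455.3 -200.3   -0.6] r [ 1.6274e+02  8.0000e-02 -1.7689e+02] F [ 0.3  0.5 -0.1] w 25.5
time_s: 23.2
ee_pos: [453.5, -199.6, 79.1]
ee_rot: [162.6, -0.1, -176.9]
force: [0.6, -0.6, -0.4]
gripper_width: 25.0
t 23.2 q [-34.9  22.8 103.   14.8  65.9 134.6] p [ 453.5 -199.6   79.1] r [ 1.6264e+02 -1.2000e-01 -1.7688e+02] F [ 0.6 -0.6 -0.4] w 25.0
```

View pics/w22.png

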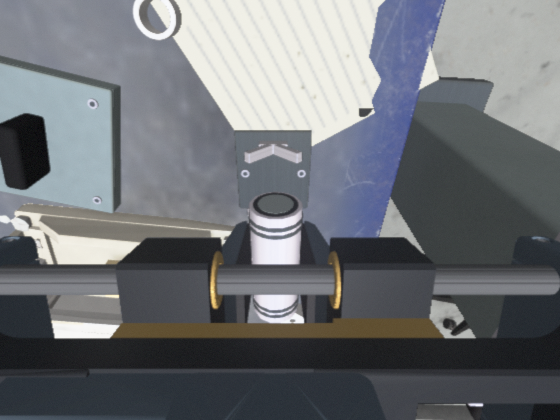

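View pics/s22c.png

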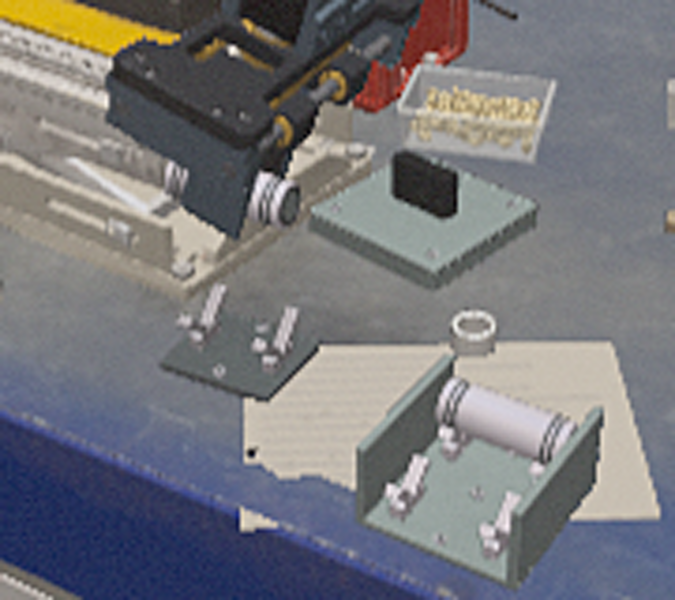

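```bash

python3 -m creep '-0.5 -1.5 1 0 0 0 1;-1 -3 1 0 0 -0.02 1;-1.2 -3.4 0.5 0 0 -0.02 1;-1.2 -3.4 0 0 0 -0.015 1;-1.2 -3.2 0 0 0 -0.01 1;-0.8 -2 0 0 0 0 1;0 0 0 0 0 0 1;0 0 0 0 0 0 1' 40; ./L.sh
cat >> h.py <<'E'
R0=Ro.from_euler('xyz',[162.74,.08,-176.89],degrees=True)
OFF=R0.inv().apply(np.array([454.8,-212.5,34.4])-np.array([455.3,-200.3,-0.6])); AX=R0.inv().apply([-np.sin(np.radians(3)),np.cos(np.radians(3)),0])
def held():
    m=monitor.state();R=Ro.from_euler('xyz',m['ee_rot'],degrees=True); return m['ee_pos']+R.apply(OFF),R.apply(AX)
E
python3 - <<'E'
from h import *
import pickle
B,a=held();print(B.round(1),a.round(3))
f=snap('wrist','w23.png');g=snap('scene','s23.png');t=snap('top','t23.png');pickle.dump((f,g,t),open('p23.pkl','wb'))
for c,ff in (('wrist',f),('scene',g),('top',t)):
  for q,z in (('empty_groove',34.4),('full_groove',34.4),('stored_center',34.4),('case',0)):
    m=models.mark_of(c,q)[:1]; print(c,q,[(np.round(x['at'],1).tolist(),round(x['confidence'],2),atz(ff,x['at'],z).round(1)) for x in m])
E
```

```text
time_s: 23.97
ee_pos: [384.9, -365.6, 93.9]
ee_rot: [161.8, -1.0, 179.4]
force: [-0.7, -0.5, -0.4]
gripper_width: 25.2
t 23.9667 q [-51.8  27.1  93.3  10.8  74.9 124.7] p [ 384.9 -365.6   93.9] r [161.83  -1.04 179.44] F [-0.7 -0.5 -0.4] w 25.2
[ 384.3 -378.3  128.7] [0.012 1.    0.016]
wrist empty_groove [([263.1, 175.8], 0.58, array([ 392.9, -379.5,   34.4]))]
wrist full_groove []
wrist stored_center [([198.0, 173.0], 0.55, array([ 443. , -382.9,   34.4]))]
wrist case [([236.3, 158.0], 0.78, array([ 416.6, -379.5,    0. ]))]
scene empty_groove [([291.8, 268.7], 0.92, array([ 392.1, -380.3,   34.4]))]
scene full_groove [([303.7, 253.4], 0.71, array([ 441.5, -379.4,   34.4]))]
scene stored_center [([302.8, 252.4], 0.96, array([ 443.3, -376.6,   34.4]))]
scene case [([301.1, 273.8], 0.74, array([ 423.4, -384.9,    0. ]))]
top empty_groove [([319.7, 257.0], 0.83, array([ 393.2, -383.4,   34.4]))]
top full_groove [([314.6, 234.9], 0.73, array([ 440.7, -372.6,   34.4]))]
top stored_center [([319.5, 236.1], 0.5, array([ 438.1, -383.2,   34.4]))]
top case [([312.4, 244.7], 0.71, array([ 419.6, -370.6,    0. ]))]
```

View pics/w23.png

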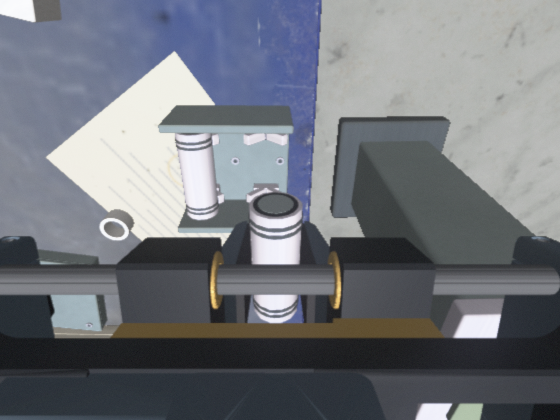

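```bash
python3 - <<'E'
import cv2
a=cv2.imread('pics/w23.png')[95:240,150:310];cv2.imwrite('pics/w23c.png',cv2.resize(a,(662,600),interpolation=cv2.INTER_CUBIC))
E
```

```text
(no output)
```

View pics/w23c.png

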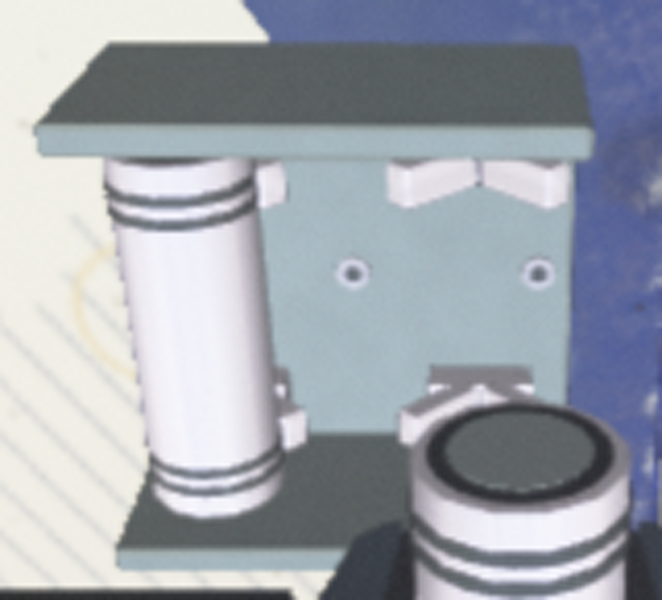

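```bash
python3 - <<'E'
from h import *
import pickle
f,g,t=pickle.load(open('p23.pkl','rb'))
c=lambda x,y:(150+x/4.1375,95+y/4.1375)
for n,p,z in (('w-outL',(38,128),50),('w-outR',(592,128),50),('w-inL',(42,156),50),('w-inR',(588,158),50),('w+inL',(118,549),50),('w+outL',(120,568),50),('bolt1',(352,273),6),('bolt2',(538,272),6),('tipFL',(390,172),29),('tipFR',(566,172),29),('tipFL2',(403,207),29),('tipFR2',(557,206),29),('tipNL',(403,440),29),('tipNL0',(402,415),29),('VF',(480,182),16),('VN',(483,388),16),('storedF',(180,160),34.4),('bandF',(183,210),47.4),('bandN',(218,480),47.4)): print(n,atz(f,c(*p),z).round(1))
print(ray(f,(280,210))[0])
E
./L.sh
```

```text
w-outL [ 459.6 -425.6   50. ]
w-outR [ 371.4 -424.1   50. ]
w-inL [ 459.9 -421.    50. ]
w-inR [ 372.  -419.2   50. ]
w+inL [ 461.3 -342.4   50. ]
w+outL [ 461.7 -337.9   50. ]
bolt1 [ 417.1 -379.4    6. ]
bolt2 [ 378.8 -378.9    6. ]
tipFL [ 406.  -409.5   29. ]
tipFR [ 374.4 -409.    29. ]
tipFL2 [ 404.  -402.8   29. ]
tipFR2 [ 376.  -402.6   29. ]
tipNL [ 406.9 -353.    29. ]
tipNL0 [ 406.8 -358.9   29. ]
VF [ 390.1 -402.4   16. ]
VN [ 390.6 -357.3   16. ]
storedF [ 441.8 -414.3   34.4]
bandF [ 439.3 -410.3   47.4]
bandN [ 440.6 -356.2   47.4]
[ 386.38068062 -494.02126798  256.34334978]
t 24.7167 q [-51.7  26.9  93.2  10.8  74.9 124.6] p [ 385.8 -365.5   95.3] r [161.98  -0.94 179.56] F [ 0.1 -0.1 -1.5] w 25.3
```

```bash

python3 -m creep '0.4 -0.2 -1 -0.014 -0.01 -0.006 1;0.1 0 -1.5 0 0 0 1;0 0 -1.5 0 0 0 1;0 0 0 0 0 0 1;0 0 0 0 0 0 1' 40; ./L.sh
python3 - <<'E'
from h import *
B,a=held();print(B.round(1),a.round(3),'shift cm',((np.array([390.5,-380.7,36])-B)/10).round(2))
f=snap('wrist','w24.png')
a=cv2.imread('pics/w24.png')[95:325,130:330];cv2.imwrite('pics/w24c.png',cv2.resize(a,(522,600),interpolation=cv2.INTER_CUBIC))
E
```

```text
time_s: 25.13
ee_pos: [391.6, -368.5, 55.3]
ee_rot: [162.9, -0.2, 179.2]
force: [-0.4, -0.1, -0.0]
gripper_width: 25.3
t 25.1333 q [-51.5  29.   95.9  11.3  68.9 124. ] p [ 391.6 -368.5   55.3] r [162.94  -0.21 179.16] F [-0.4 -0.1 -0. ] w 25.3
[ 390.5 -380.5   90.4] [ 0.017  1.    -0.004] shift cm [ 0.   -0.02 -5.44]
```

View pics/w24c.png

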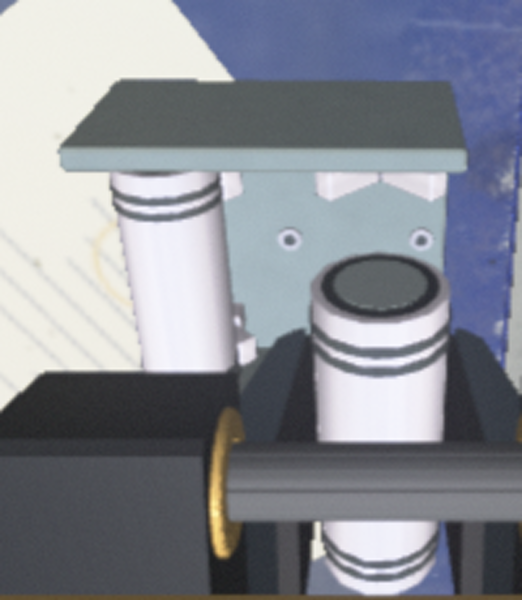

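```bash

python3 -m creep '0 0 -0.8 0 0 0 1;0 0 -1 0 0 0 1;0 0 0 0 0 0 1;0 0 0 0 0 0 1' 40; ./L.sh
python3 - <<'E'
from h import *
B,a=held();print(B.round(1),a.round(3),'shift cm',((np.array([390.5,-380.7,36])-B)/10).round(2))
f=snap('wrist','w25.png')
print('wall -y inner top edge pred',proj(f,(390,-420,50)),'far end of barrel low',proj(f,B-a*35+[0,0,0]), 'V',proj(f,(390.2,-402.4,16)))
a=cv2.imread('pics/w25.png')[125:325,150:350];cv2.imwrite('pics/w25c.png',cv2.resize(a,(600,600),interpolation=cv2.INTER_CUBIC))
g=snap('scene','s25.png');a=cv2.imread('pics/s25.png')[200:320,220:370];cv2.imwrite('pics/s25c.png',cv2.resize(a,(750,600),interpolation=cv2.INTER_CUBIC))
E
```

```text
time_s: 25.52
ee_pos: [392.3, -369.5, 37.5]
ee_rot: [163.1, -0.1, 179.1]
force: [-0.2, 0.0, -1.2]
gripper_width: 25.4
t 25.5167 q [-51.5  30.1  97.   11.5  66.6 123.5] p [ 392.3 -369.5   37.5] r [ 1.6310e+02 -8.0000e-02  1.7915e+02] F [-0.2  0.  -1.2] w 25.4
[ 391.1 -381.5   72.6] [ 0.017  1.    -0.006] shift cm [-0.06  0.08 -3.66]
wall -y inner top edge pred [277.78841167 175.10923012] far end of barrel low [277.22710207 203.02107029] V [277.32015539 176.58717652]
```

View pics/w25c.png

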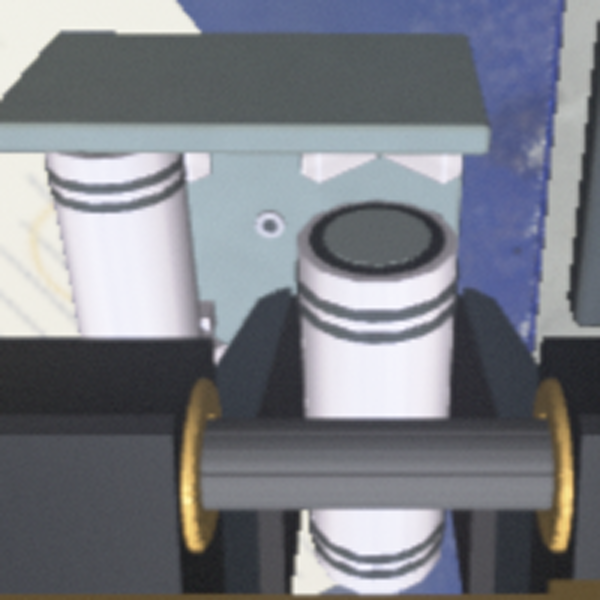

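View pics/s25c.png

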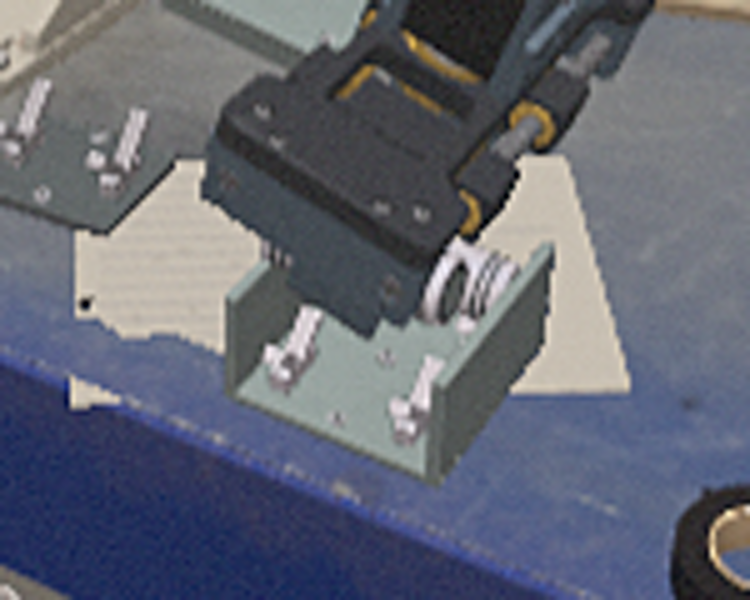

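```bash

python3 -m creep '-0.05 0.05 -0.8 0 0 0 1;0 0 -0.7 0 0 0 1;0 0 0 0 0 0 1;0 0 0 0 0 0 1' 40; ./L.sh
python3 - <<'E'
from h import *
B,a=held();print(B.round(1),a.round(3),'shift cm',((np.array([390.5,-380.7,36])-B)/10).round(2))
f=snap('wrist','w26.png')
a=cv2.imread('pics/w26.png')[125:325,150:350];cv2.imwrite('pics/w26c.png',cv2.resize(a,(600,600),interpolation=cv2.INTER_CUBIC))
E
```

```text
time_s: 25.95
ee_pos: [392.0, -369.3, 21.7]
ee_rot: [163.2, -0.0, 179.2]
force: [-0.3, -0.4, -0.8]
gripper_width: 25.6
t 25.95 q [-51.5  31.1  97.9  11.7  64.7 123. ] p [ 392.  -369.3   21.7] r [ 1.6316e+02 -4.0000e-02  1.7915e+02] F [-0.3 -0.4 -0.8] w 25.6
[ 390.7 -381.2   56.8] [ 0.017  1.    -0.007] shift cm [-0.02  0.05 -2.08]
```

View pics/w26c.png

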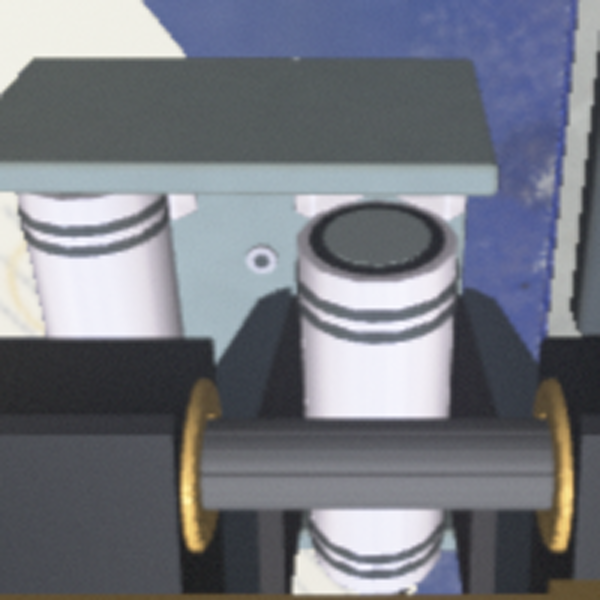

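```bash

python3 -m creep '0 0.03 -0.7 0.005 0 0 1;0 0 -0.6 0 0 0 1;0 0 0 0 0 0 1;0 0 0 0 0 0 1' 40; ./L.sh
python3 - <<'E'
from h import *
B,a=held();print(B.round(1),a.round(3),'shift cm',((np.array([390.5,-380.7,35])-B)/10).round(2))
E
```

```text
time_s: 26.33
ee_pos: [392.1, -369.1, 7.3]
ee_rot: [162.9, -0.0, 179.2]
force: [1.0, -0.5, -1.2]
gripper_width: 25.4
t 26.3333 q [-51.6  32.2  98.5  12.   63.3 122.5] p [ 392.1 -369.1    7.3] r [ 1.6285e+02 -3.0000e-02  1.7915e+02] F [ 1.  -0.5 -1.2] w 25.4
[ 390.8 -381.1   42.4] [ 0.017  1.    -0.002] shift cm [-0.03  0.04 -0.74]
```

```bash

python3 -m creep '0 0 -0.4 0.002 0 0 1;0 0 0 0 0 0 1' 40; ./L.sh;python3 -m creep '0 0 -0.2 0 0 0 1;0 0 0 0 0 0 1' 40; ./L.sh
python3 -m creep '0 0 -0.15 0 0 0 1;0 0 0 0 0 0 1' 40; ./L.sh
python3 - <<'E'
from h import *
B,a=held();print(B.round(1),a.round(3),'shift cm',((np.array([390.5,-380.7,35])-B)/10).round(2))
f=snap('wrist','w27.png')
a=cv2.imread('pics/w27.png')[125:325,150:350];cv2.imwrite('pics/w27c.png',cv2.resize(a,(600,600),interpolation=cv2.INTER_CUBIC))
E
```

```text
time_s: 26.5
ee_pos: [392.0, -369.1, 2.9]
ee_rot: [162.7, -0.0, 179.2]
force: [-0.3, 0.5, -1.1]
gripper_width: 25.0
t 26.5 q [-51.7  32.5  98.7  12.1  62.9 122.3] p [ 392.  -369.1    2.9] r [ 1.6272e+02 -4.0000e-02  1.7915e+02] F [-0.3  0.5 -1.1] w 25.0
time_s: 26.67
ee_pos: [392.1, -369.1, 0.6]
ee_rot: [162.7, -0.0, 179.2]
force: [-0.4, -0.4, -1.4]
gripper_width: 25.4
t 26.6667 q [-51.7  32.7  98.8  12.2  62.7 122.2] p [ 392.1 -369.1    0.6] r [ 1.6272e+02 -4.0000e-02  1.7915e+02] F [-0.4 -0.4 -1.4] w 25.4
time_s: 26.83
ee_pos: [392.0, -369.3, 0.0]
ee_rot: [162.7, -0.0, 179.2]
force: [0.0, -0.2, -0.1]
gripper_width: 25.2
t 26.8333 q [-51.7  32.7  98.8  12.2  62.6 122.2] p [ 392.  -369.3    0. ] r [ 1.6274e+02 -3.0000e-02  1.7917e+02] F [ 0.  -0.2 -0.1] w 25.2
[ 390.8 -381.5   35. ] [0.016 1.    0.   ] shift cm [-0.03  0.08 -0.  ]
```

View pics/w27c.png

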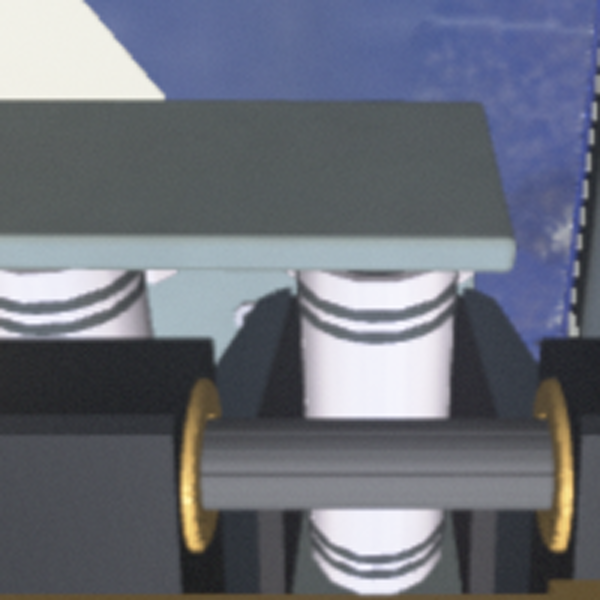

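```bash

python3 -m creep '0 0 -0.15 0 0 0 1;0 0 0 0 0 0 1' 40; ./L.sh
python3 -m creep '0 0 0 0 0 0 0.35;0 0 0 0 0 0 0.25;0 0 0 0 0 0 0.2;0 0 0 0 0 0 0.2' ; ./L.sh
python3 - <<'E'
from h import *
f=snap('wrist','w28.png')
a=cv2.imread('pics/w28.png')[125:325,150:350];cv2.imwrite('pics/w28c.png',cv2.resize(a,(600,600),interpolation=cv2.INTER_CUBIC))
E
```

```text
time_s: 27.05
ee_pos: [392.1, -369.5, 0.2]
ee_rot: [162.7, 0.0, 179.2]
force: [0.5, 0.5, -0.8]
gripper_width: 25.2
t 27.05 q [-51.7  32.7  98.8  12.2  62.6 122.1] p [ 3.921e+02 -3.695e+02  2.000e-01] r [1.6274e+02 2.0000e-02 1.7918e+02] F [ 0.5  0.5 -0.8] w 25.2
time_s: 27.38
ee_pos: [392.8, -369.7, 0.2]
ee_rot: [162.8, 0.1, 179.2]
force: [0.1, -0.4, -0.2]
gripper_width: 36.2
t 27.3833 q [-51.7  32.7  98.8  12.2  62.5 122.1] p [ 3.928e+02 -3.697e+02  2.000e-01] r [1.6280e+02 1.0000e-01 1.7916e+02] F [ 0.1 -0.4 -0.2] w 36.2
```

View pics/w28c.png

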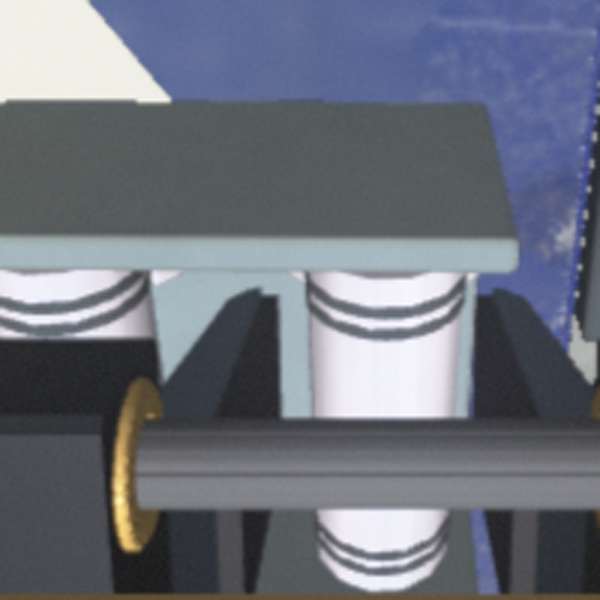

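```bash

python3 -m creep '-0.1 0 0.3 0 0 0 0.2;0 0 1 0 0 0 0.2;0 0 2 0 0 0 0.2;0 0 3 0 0 0 0.2;0 0 3.5 0 0 0 0;0 0 3 0 0 0 0;0 0 0 0 0 0 0' ; ./L.sh
python3 - <<'E'
from h import *
import pickle
f=snap('wrist','w29.png');g=snap('scene','s29.png');pickle.dump((f,g),open('p29.pkl','wb'))
a=cv2.imread('pics/w29.png')[45:245,150:350];cv2.imwrite('pics/w29c.png',cv2.resize(a,(600,600),interpolation=cv2.INTER_CUBIC))
a=cv2.imread('pics/s29.png')[160:310,220:370];cv2.imwrite('pics/s29c.png',cv2.resize(a,(600,600),interpolation=cv2.INTER_CUBIC))
E
```

```text
time_s: 28.02
ee_pos: [389.9, -367.4, 135.0]
ee_rot: [162.5, -0.1, 179.1]
force: [-0.3, -0.1, 0.6]
gripper_width: 45.3
t 28.0167 q [-51.8  24.7  90.5  11.   78.8 125.6] p [ 389.9 -367.4  135. ] r [ 1.6255e+02 -1.2000e-01  1.7914e+02] F [-0.3 -0.1  0.6] w 45.3
```

View pics/w29c.png

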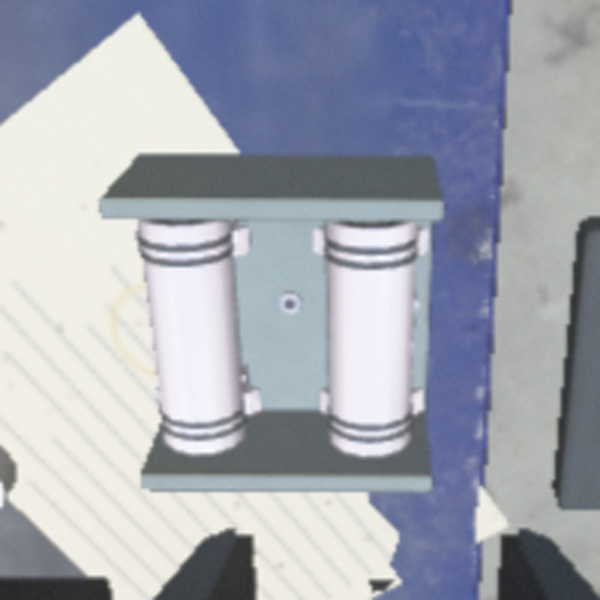

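View pics/s29c.png

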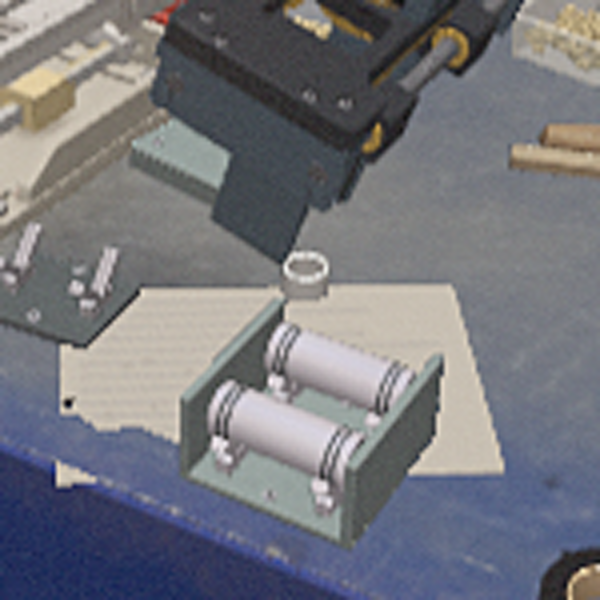

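```bash
python3 - <<'E'
from h import *
import pickle
f,g=pickle.load(open('p29.pkl','rb'))
c=lambda x,y:(150+x/3,45+y/3)
for n,p in (('-out',((100,198),(441,200))),('-in',((102,218),(443,218))),('+in',((142,475),(430,473))),('+out',((143,490),(431,489)))): print(n,[atz(f,c(*q),50).round(1) for q in p])
print('bolt',atz(f,c(289,302),6).round(1))
print('barrels top ends bands',[atz(f,c(*q),47.4).round(1) for q in ((187,252),(371,257),(203,425),(370,430))])
E
python3 -m creep '0.5 0 2 -0.1 0 0 0;1.5 0 2 -0.1 0 0 0;2 0 2 -0.1 0 0.05 0;2 0 1 0 0 0.12 0;2 0 0 0 0 0.12 0;1.5 0 0 0 0 0.12 0;1 0 0 0 0 0.12 0;1 0 0 0 0 0.12 0;1 0 0 0 0 0.12 0;1 0 0 0 0 0.12 0;1 0 0 0 0 0.12 0;0 0 0 0 0 0.12 0'; ./L.sh
python3 -m creep '0 0 0 0 0 0.122 0;0 0 0 0 0 0.122 0;0 0 0 0 0 0.122 0;0 0 0 0 0 0.122 0;0 0 0 0 0 0.122 0;0 0 0 0 0 0.122 0;0 0 0 0 0 0.122 0;0 0 0 0 0 0.122 0;0 0 0 0 0 0.122 0;0 0 0 0 0 0.122 0;0 0 0 0 0 0.122 0;0 0 0 0 0 0.122 0'; ./L.sh
```

```text
-out [array([ 459.8, -426.1,   50. ]), array([ 371.7, -424.2,   50. ])]
-in [array([ 460.2, -420.9,   50. ]), array([ 371.1, -419.5,   50. ])]
+in [array([ 461.1, -342.2,   50. ]), array([ 373.3, -341.4,   50. ])]
+out [array([ 461.5, -336.7,   50. ]), array([ 372.9, -335.6,   50. ])]
bolt [ 417.1 -379.9    6. ]
barrels top ends bands [array([ 439.6, -410.6,   47.4]), array([ 390.1, -408.5,   47.4]), array([ 441.1, -357.7,   47.4]), array([ 391.3, -355.2,   47.4])]
time_s: 29.12
ee_pos: [530.7, -358.0, 184.0]
ee_rot: [178.5, -1.1, -114.1]
force: [-0.1, -0.2, -0.4]
gripper_width: 45.5
t 29.1167 q [-34.3  25.2  79.9  -1.4  76.2  80.2] p [ 530.7 -358.   184. ] r [ 178.5    -1.09 -114.13] F [-0.1 -0.2 -0.4] w 45.5
time_s: 30.12
ee_pos: [520.6, -350.1, 157.5]
ee_rot: [177.1, 1.0, -28.3]
force: [0.3, 0.2, 0.6]
gripper_width: 45.6
t 30.1167 q [-33.3  24.7  84.7  -3.2  71.4  -4. ] p [ 520.6 -350.1  157.5] r [177.08   0.99 -28.27] F [0.3 0.2 0.6] w 45.6
```

```bash
python3 -c "
from h import *
corr(-165,0,-10.9,(630.4,-222,130))"
python3 -m creep '1.5 1 0.5 0.1 0 0.1 0;2.5 2 0 0.1 -0.02 0.1 0;2.5 3 0 0.1 -0.02 0.1 0;2.5 3 0 0 0 0 0;1.5 2.5 0 0 0 0 0;0 0 0 0 0 0 0;0 0 0 0 0 0 0'; ./L.sh;python3 - <<'E'
from h import *
import pickle
corr(-165,0,-10.9,(630.4,-222,110))
f=snap('wrist','w30.png');g=snap('scene','s30.png');t=snap('top');pickle.dump((f,g,t),open('p30.pkl','wb'))
for c,ff in (('wrist',f),('scene',g),('top',t)):
  for q,z in (('lid_grip',35),('lid',0)):
    m=models.mark_of(c,q)[:1]; print(c,q,[(np.round(x['at'],1).tolist(),round(x['confidence'],2),atz(ff,x['at'],z).round(1)) for x in m])
E
```

```text
rotvec rad [ 0.29  -0.122  0.298] shift cm [10.98 12.81 -2.75]
time_s: 30.7
ee_pos: [621.1, -226.8, 148.1]
ee_rot: [-167.8, 5.8, -12.1]
force: [0.5, 0.4, -0.6]
gripper_width: 45.5
t 30.7 q [-26.6  32.4  74.1  10.4  82.3 -16.1] p [ 621.1 -226.8  148.1] r [-167.83    5.78  -12.1 ] F [ 0.5  0.4 -0.6] w 45.5
rotvec rad [ 0.028 -0.109  0.018] shift cm [ 0.93  0.48 -3.81]
wrist lid_grip [([295.5, 223.7], 0.86, array([ 628.9, -232.7,   35. ]))]
wrist lid [([299.2, 216.7], 0.89, array([ 632.4, -229. ,    0. ]))]
scene lid_grip [([283.4, 183.5], 0.95, array([ 652.5, -218.5,   35. ]))]
scene lid [([283.0, 199.2], 0.74, array([ 638.7, -226. ,    0. ]))]
top lid_grip []
top lid []
```

View pics/w30.png

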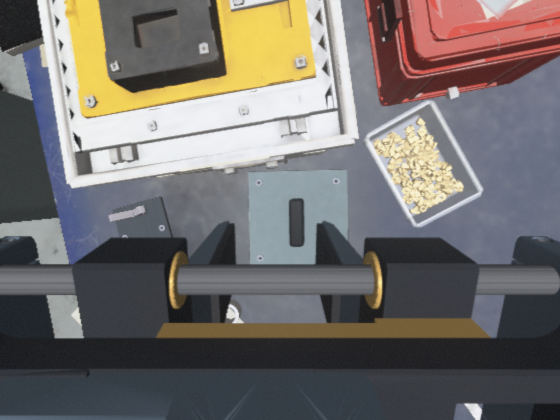

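```bash

python3 -m creep '0.4 0.2 -1 0.028 -0.105 0.018 0;0.3 0.1 -1 0 0 0 0;0 0 0 0 0 0 0;0 0 0 0 0 0 0'; ./L.sh;python3 - <<'E'
from h import *
import pickle
corr(-165,0,-10.9,(630.4,-222,110))
f=snap('wrist','w31.png')
for c,ff in (('wrist',f),):
  for q,z in (('lid_grip',35),('lid',0)):
    m=models.mark_of(c,q)[:1]; print(c,q,[(np.round(x['at'],1).tolist(),round(x['confidence'],2),atz(ff,x['at'],z).round(1)) for x in m])
pickle.dump(f,open('p31.pkl','wb'))
a=cv2.imread('pics/w31.png')[100:300,180:400];cv2.imwrite('pics/w31c.png',cv2.resize(a,(660,600),interpolation=cv2.INTER_CUBIC))
E
```

```text
time_s: 31.48
ee_pos: [627.8, -226.3, 130.3]
ee_rot: [-165.1, -0.1, -11.2]
force: [0.6, 0.4, -0.6]
gripper_width: 45.6
t 31.4833 q [-28.4  31.1  79.5  14.8  74.4 -21.9] p [ 627.8 -226.3  130.3] r [-1.6507e+02 -7.0000e-02 -1.1230e+01] F [ 0.6  0.4 -0.6] w 45.6
rotvec rad [0.001 0.001 0.006] shift cm [ 0.26  0.43 -2.03]
wrist lid_grip [([277.6, 230.5], 0.59, array([ 629.3, -231. ,   35. ]))]
wrist lid [([277.6, 228.2], 0.89, array([ 629.6, -231. ,    0. ]))]
```

View pics/w31c.png

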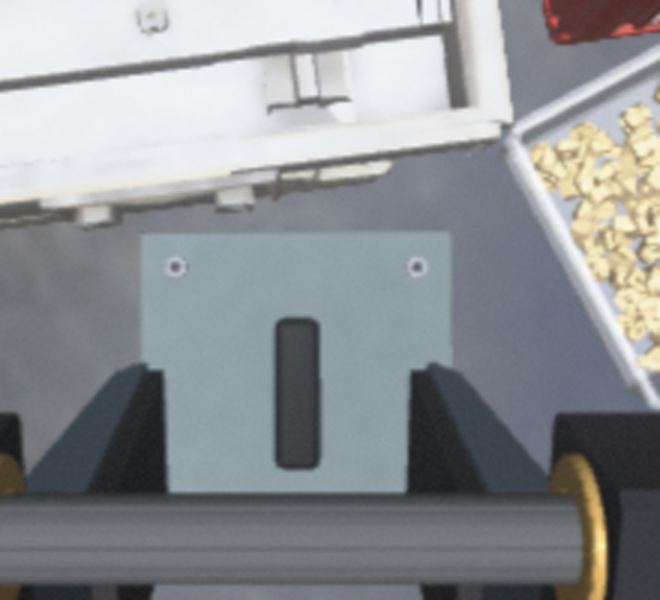

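```bash

python3 -m creep '0.2 0.2 -1.5 0 0 0 0;0.1 0.2 -2 0 0 0 0;0 0 -2 0 0 0 0;0 0 -1.5 0 0 0 0;0 0 -1 0 0 0 0;0 0 0 0 0 0 0;0 0 0 0 0 0 0'; ./L.sh;python3 - <<'E'
from h import *
corr(-165,0,-11,(631.2,-221.3,-1.7))
f=snap('wrist','w32.png')
E
```

```text
time_s: 32.22
ee_pos: [639.4, -222.9, 52.8]
ee_rot: [-165.3, -0.8, -11.0]
force: [-0.7, 0.1, 0.0]
gripper_width: 45.6
t 32.2167 q [-27.7  35.   84.2  15.7  65.2 -24. ] p [ 639.4 -222.9   52.8] r [-165.34   -0.8   -11.02] F [-0.7  0.1  0. ] w 45.6
rotvec rad [0.008 0.012 0.   ] shift cm [-0.82  0.16 -5.45]
```

View pics/w32.png

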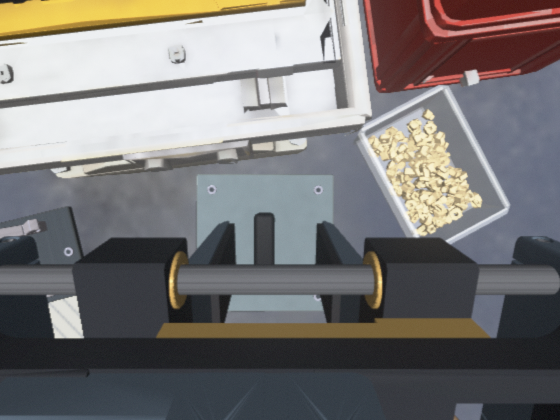

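```bash

python3 -m creep '-0.5 0.1 -0.8 0.006 0.01 0 0;-0.4 0.05 -0.8 0 0 0 0;0 0 -0.8 0 0 0 0;0 0 0 0 0 0 0;0 0 0 0 0 0 0'; ./L.sh;python3 - <<'E'
from h import *
corr(-165,0,-11,(631.2,-221.3,-1.7))
f=snap('wrist','w33.png')
E
```

```text
time_s: 32.68
ee_pos: [631.2, -222.3, 30.0]
ee_rot: [-165.2, -0.4, -11.0]
force: [0.3, -0.2, -0.5]
gripper_width: 45.4
t 32.6833 q [-28.   35.8  86.3  16.1  62.8 -25. ] p [ 631.2 -222.3   30. ] r [-165.19   -0.42  -11.02] F [ 0.3 -0.2 -0.5] w 45.4
rotvec rad [0.005 0.007 0.   ] shift cm [-0.    0.1  -3.17]
```

View pics/w33.png

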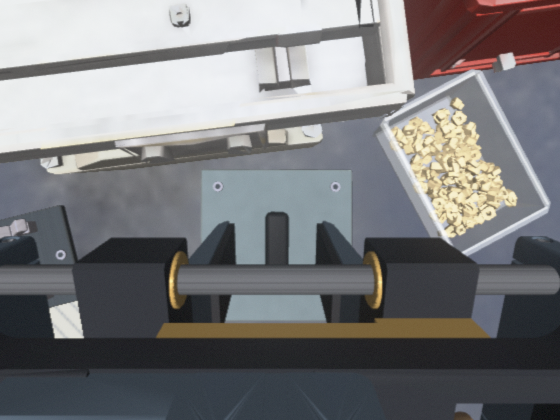

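```bash

python3 -m creep '0 0.05 -0.8 0.004 0.006 0 0;0 0.05 -0.8 0 0 0 0;0 0 -0.6 0 0 0 0;0 0 0 0 0 0 0;0 0 0 0 0 0 0'; ./L.sh;python3 - <<'E'
from h import *
corr(-165,0,-11,(631.2,-221.3,-1.7))
g=snap('scene','s34.png');a=cv2.imread('pics/s34.png')[120:240,220:370];cv2.imwrite('pics/s34c.png',cv2.resize(a,(750,600),interpolation=cv2.INTER_CUBIC))
E
```

```text
time_s: 33.15
ee_pos: [631.5, -221.3, 5.8]
ee_rot: [-165.0, -0.0, -11.0]
force: [0.9, 0.5, 0.7]
gripper_width: 45.6
t 33.15 q [-27.9  37.4  87.2  16.5  60.8 -25.7] p [ 631.5 -221.3    5.8] r [-1.6503e+02 -3.0000e-02 -1.1030e+01] F [0.9 0.5 0.7] w 45.6
rotvec rad [0.001 0.    0.001] shift cm [-0.03  0.   -0.75]
```

View pics/s34c.png

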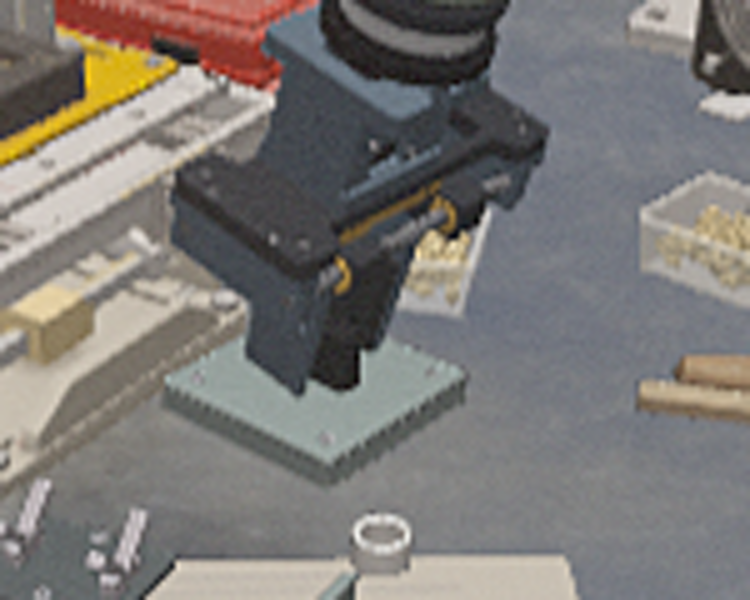

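```bash

python3 -m creep '0 0 -0.35 0 0 0 0;0 0 0 0 0 0 0' 40; ./L.sh
python3 -m creep '0 0 0 0 0 0 1;0 0 0 0 0 0 1;0 0 0 0 0 0 1;0 0 0 0 0 0 1;0 0 0 0 0 0 1;0 0 0 0 0 0 1;0 0 0 0 0 0 1' 50; ./L.sh
```

```text
time_s: 33.37
ee_pos: [631.5, -221.3, 2.1]
ee_rot: [-165.0, -0.0, -11.0]
force: [0.6, 0.3, 0.1]
gripper_width: 45.4
t 33.3667 q [-27.9  37.6  87.4  16.5  60.4 -25.8] p [ 631.5 -221.3    2.1] r [-1.6503e+02 -3.0000e-02 -1.1020e+01] F [0.6 0.3 0.1] w 45.4
time_s: 33.95
ee_pos: [632.0, -221.6, 3.0]
ee_rot: [-165.1, -0.1, -11.0]
force: [0.2, -0.1, -1.3]
gripper_width: 13.5
t 33.95 q [-27.9  37.6  87.4  16.5  60.4 -25.8] p [ 632.  -221.6    3. ] r [-1.6506e+02 -1.3000e-01 -1.1030e+01] F [ 0.2 -0.1 -1.3] w 13.5
```

```bash

python3 -m creep '0 0 0.4 0 0 0 1;-0.3 -0.6 0.6 0 0 0 1;-1 -1.5 1 0 0 0 1;-1.5 -1.5 1.5 0 0 0 1;-2 -1.5 2 0 0 0 1;-2 -1.5 2 0 0 0 1;0 0 0 0 0 0 1' 50; ./L.sh
python3 - <<'E'
from h import *
f=snap('wrist','w35.png');g=snap('scene','s35.png');a=cv2.imread('pics/s35.png')[120:320,220:420];cv2.imwrite('pics/s35c.png',cv2.resize(a,(600,600),interpolation=cv2.INTER_CUBIC))
E
```

```text
time_s: 34.53
ee_pos: [559.4, -290.1, 80.1]
ee_rot: [-165.1, 0.1, -10.8]
force: [0.7, 0.1, -1.1]
gripper_width: 13.8
t 34.5333 q [-36.   31.3  86.9  14.3  69.  -31.2] p [ 559.4 -290.1   80.1] r [-1.6514e+02  1.4000e-01 -1.0760e+01] F [ 0.7  0.1 -1.1] w 13.8
```

View pics/w35.png

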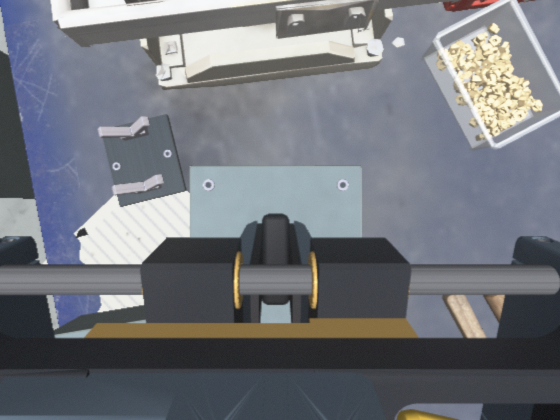

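View pics/s35c.png

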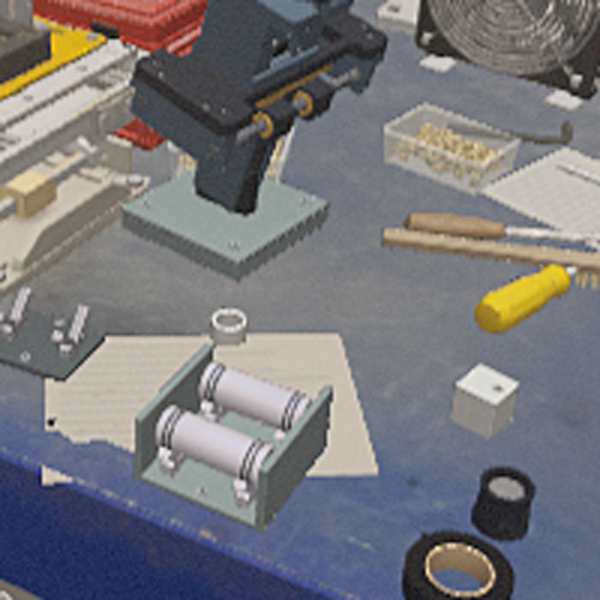

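```bash
cat >> h.py <<'E'
RL=Ro.from_euler('xyz',[-165.06,-.13,-11.03],degrees=True)
LO_=RL.inv().apply(np.array([630.2,-231,0])-np.array([632.0,-221.6,3.0])); LY=RL.inv().apply(Ro.from_euler('z',-11,degrees=True).apply([0,1,0])); LZ=RL.inv().apply([0,0,1])
def lid():
    m=monitor.state();R=Ro.from_euler('xyz',m['ee_rot'],degrees=True); y=R.apply(LY); z=R.apply(LZ); return m['ee_pos']+R.apply(LO_),y,z,np.degrees(np.arctan2(-y[0],y[1]))
E
python3 - <<'E'
from h import *
f=snap('wrist')
C,y,z,yaw=lid();print(C.round(1),yaw,z.round(3))
a=atz(f,(190,167),C[2]+17);b=atz(f,(361,167),C[2]+17);print(a.round(1),b.round(1),'w',np.linalg.norm(a-b).round(1),'ctr',((a+b)/2-52*y).round(1),'ang',np.degrees(np.arctan2(b[1]-a[1],b[0]-a[0])).round(2))
print([proj(f,C+y*52+17*z+s*np.cross(y,z)*52).round(1) for s in (1,-1)])
corr(-165,0,-0.9)
print('shift',((np.array([416.7,-380.4,90])-C)/10).round(2))
E
```

```text
[ 559.  -295.4   73.2] -10.629463122112993 [ 0.008 -0.005  1.   ]
[ 517.8 -236.7   90.2] [ 619.3 -256.    90.2] w 103.3 ctr [ 559.  -297.4   90. ] ang -10.77
[array([361. , 163.6]), array([188.8, 163.8])]
rotvec rad [-0.003 -0.006  0.17 ] shift cm None
shift [-14.23  -8.5    1.68]
```

```bash

python3 -m creep '-1.5 -0.8 1.2 0 0 0.04 1;-2.8 -1.6 0.8 0 0 0.05 1;-3 -1.8 0.4 0 -0.005 0.05 1;-3 -1.8 0.2 0 0 0.03 1;-2.5 -1.5 0 0 0 0 1;-1 -0.6 0 0 0 0 1;0 0 0 0 0 0 1;0 0 0 0 0 0 1' 50; ./L.sh
python3 - <<'E'
from h import *
import pickle
C,y,z,yaw=lid();C=C-1.7*y;print(C.round(1),yaw,z.round(3));corr(-165,0,-0.9)
print('shift',((np.array([416.7,-380.4,90])-C)/10).round(2))
f=snap('wrist','w36.png');g=snap('scene','s36.png');pickle.dump((f,g),open('p36.pkl','wb'))
a=cv2.imread('pics/s36.png')[150:320,220:420];cv2.imwrite('pics/s36c.png',cv2.resize(a,(700,595),interpolation=cv2.INTER_CUBIC))
E
```

```text
time_s: 35.35
ee_pos: [421.8, -360.5, 94.6]
ee_rot: [-164.2, 0.5, 0.2]
force: [-0.1, 0.6, -1.9]
gripper_width: 13.8
t 35.35 q [-48.2  27.5  91.7  10.5  73.4 -52.5] p [ 421.8 -360.5   94.6] r [-164.2     0.51    0.23] F [-0.1  0.6 -1.9] w 13.8
[ 421.8 -371.7   91.5] 0.25342714119174303 [ 0.011 -0.015  1.   ]
rotvec rad [-0.014 -0.009 -0.02 ] shift cm None
shift [-0.51 -0.87 -0.15]
```

View pics/w36.png

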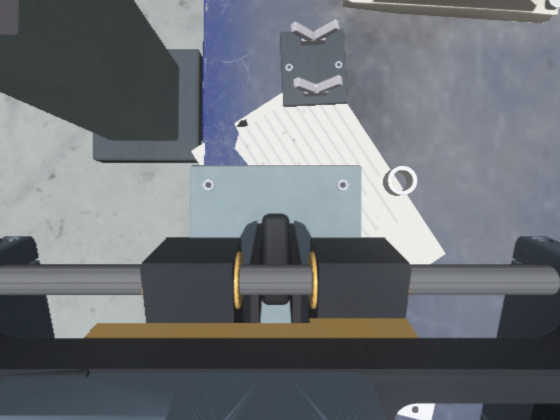

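View pics/s36c.png

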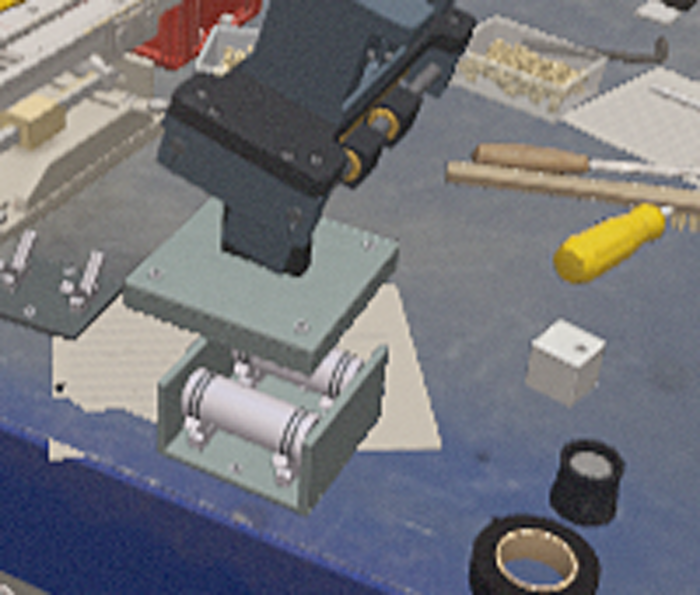

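```bash

python3 -m creep '-0.3 -0.5 0 -0.014 -0.009 -0.02 1;-0.15 -0.3 -1 0 0 0 1;0 0 -1 0 0 0 1;0 0 0 0 0 0 1;0 0 0 0 0 0 1' 50; ./L.sh
python3 - <<'E'
from h import *
C,y,z,yaw=lid();C=C-1.7*y;print(C.round(1),yaw,z.round(3));corr(-165,0,-0.9)
print('shift',((np.array([416.7,-380.4,60])-C)/10).round(2))
E
```

```text
time_s: 35.87
ee_pos: [421.2, -366.0, 71.8]
ee_rot: [-165.0, -0.1, -0.6]
force: [-0.2, 0.2, -0.7]
gripper_width: 13.9
t 35.8667 q [-48.6  28.4  93.7  10.7  69.5 -52.8] p [ 421.2 -366.    71.8] r [-1.6504e+02 -1.2000e-01 -6.4000e-01] F [-0.2  0.2 -0.7] w 13.9
[ 421.1 -377.3   68.8] -0.6140790644155127 [ 0. -0.  1.]
rotvec rad [ 0.001  0.002 -0.004] shift cm None
shift [-0.44 -0.31 -0.88]
```

```bash

python3 -m creep '-0.35 -0.25 -0.3 0 0 -0.004 1;-0.15 -0.1 -0.1 0 0 0 1;0 0 0 0 0 0 1;0 0 0 0 0 0 1' 50; ./L.sh
python3 - <<'E'
from h import *
import pickle
C,y,z,yaw=lid();C=C-1.7*y;print(C.round(1),yaw,z.round(3));corr(-165,0,-0.9)
print('shift',((np.array([416.7,-380.4,60])-C)/10).round(2))
f=snap('wrist','w37.png');g=snap('scene','s37.png');t=snap('top','t37.png');pickle.dump((f,g,t),open('p37.pkl','wb'))
a=cv2.imread('pics/s37.png')[210:310,240:360];cv2.imwrite('pics/s37c.png',cv2.resize(a,(720,600),interpolation=cv2.INTER_CUBIC))
x=np.cross(y,z)
print([ (np.array(proj(g,C+sx*52*x+sy*52*y))-[240,210])*6 for sx,sy in ((1,1),(-1,1),(-1,-1),(1,-1))])
cc=np.array([416.7,-380.4,50]);yy=np.array([.0157,1,0]);xx=np.array([1,-.0157,0])
print('case',[ ((np.array(proj(g,cc+sx*45*xx+sy*45*yy))-[240,210])*6).round() for sx,sy in ((1,1),(-1,1),(-1,-1),(1,-1))])
E
```

```text
time_s: 36.2
ee_pos: [415.8, -369.4, 66.7]
ee_rot: [-165.0, -0.1, -0.9]
force: [-0.3, 0.5, -2.0]
gripper_width: 13.7
t 36.2 q [-49.2  28.6  94.1  10.7  68.9 -53.2] p [ 415.8 -369.4   66.7] r [-1.6498e+02 -7.0000e-02 -8.7000e-01] F [-0.3  0.5 -2. ] w 13.7
[ 415.7 -380.7   63.7] -0.8357622928364253 [ 0.001 -0.001  1.   ]
rotvec rad [-0.     0.001 -0.001] shift cm None
shift [ 0.1   0.03 -0.37]
[array([286.21362636,  93.62039798]), array([112.01576579, 269.02361654]), array([430.09912247, 396.9972312 ]), array([582.28936833, 198.62711496])]
case [array([294., 144.]), array([146., 298.]), array([416., 407.]), array([549., 236.])]
```

View pics/s37c.png

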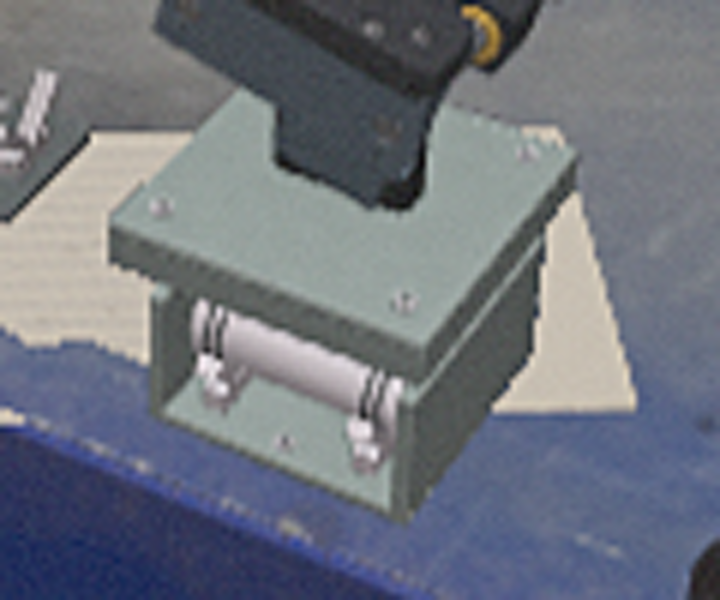

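```bash
python3 - <<'E'
from h import *
import pickle
f,g,t=pickle.load(open('p37.pkl','rb'))
cc=np.array([416.7,-380.4,0]);yy=np.array([.0157,1,0]);xx=np.array([1,-.0157,0])
P=lambda ff,p:((np.array(proj(ff,p))-[240,210])*6).round().tolist()
print('case base',[P(g,cc+sx*45*xx+sy*45*yy) for sx,sy in ((1,1),(-1,1),(-1,-1),(1,-1))])
C=np.array([415.7,-380.7,63.7])
print('lid plate top',[P(g,C+[0,0,17]+sx*52*xx+sy*52*yy) for sx,sy in ((1,1),(-1,1),(-1,-1),(1,-1))])
a=cv2.cvtColor(t['img'],cv2.COLOR_RGB2BGR)[200:290,260:370];cv2.imwrite('pics/t37c.png',cv2.resize(a,(733,600),interpolation=cv2.INTER_CUBIC))
E
```

```text
case base [[289.0, 264.0], [146.0, 423.0], [407.0, 535.0], [535.0, 359.0]]
lid plate top [[288.0, 50.0], [112.0, 223.0], [434.0, 350.0], [588.0, 154.0]]
```

View pics/t37c.png

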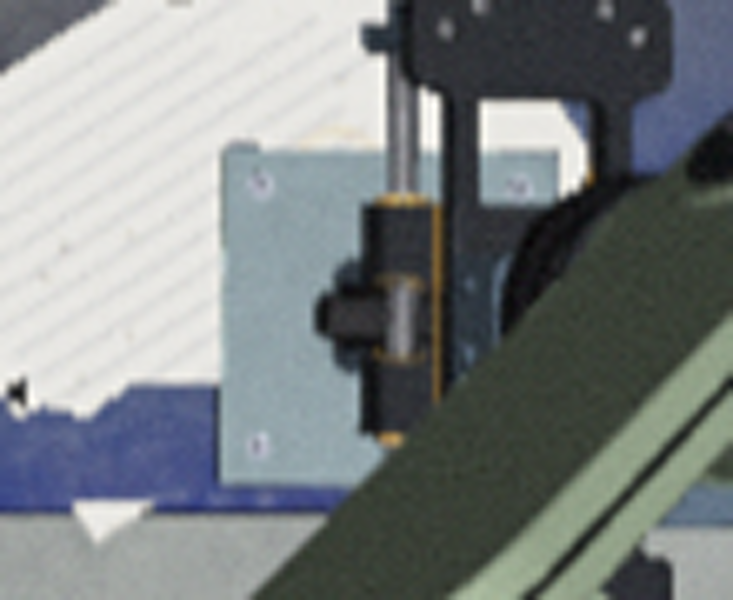

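```bash
python3 - <<'E'
from h import *
import pickle
f,g,t=pickle.load(open('p37.pkl','rb'))
cc=np.array([416.7,-380.4,0]);yy=np.array([.0157,1,0]);xx=np.array([1,-.0157,0])
P=lambda p:((np.array(proj(t,p))-[260,200])*6.667).round().tolist()
print('case top',[P(cc+[0,0,50]+sx*45*xx+sy*45*yy) for sx,sy in ((1,1),(-1,1),(-1,-1),(1,-1))])
C=np.array([415.7,-380.7,63.7])
print('lid plate top',[P(C+[0,0,17]+sx*52*xx+sy*52*yy) for sx,sy in ((1,1),(-1,1),(-1,-1),(1,-1))])
a=cv2.imread('pics/top0.png')[200:290,260:370];cv2.imwrite('pics/t0c.png',cv2.resize(a,(733,600),interpolation=cv2.INTER_CUBIC))
a=cv2.imread('pics/s37.png')[240:300,250:330];cv2.imwrite('pics/s37d.png',cv2.resize(a,(800,600),interpolation=cv2.INTER_CUBIC))
E
```

```text
case top [[254.0, 163.0], [250.0, 448.0], [533.0, 452.0], [535.0, 168.0]]
lid plate top [[237.0, 139.0], [232.0, 479.0], [571.0, 484.0], [573.0, 145.0]]
```

View pics/t0c.png

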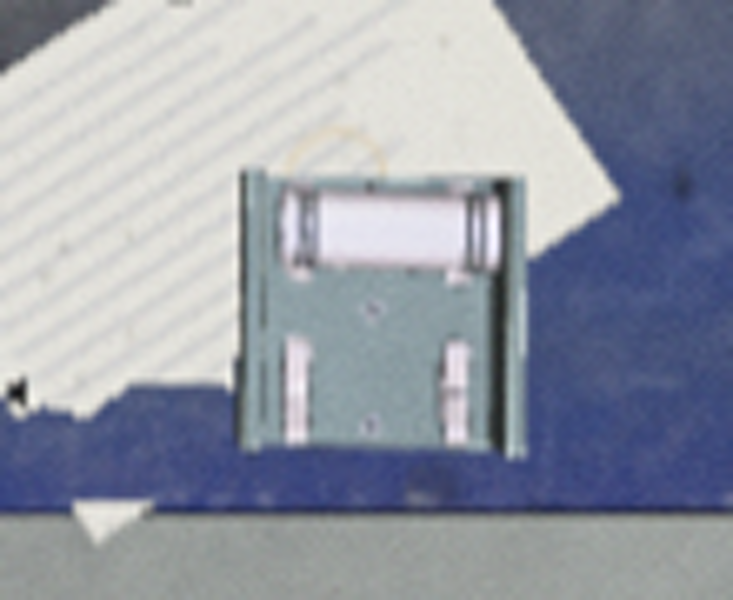

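View pics/s37d.png

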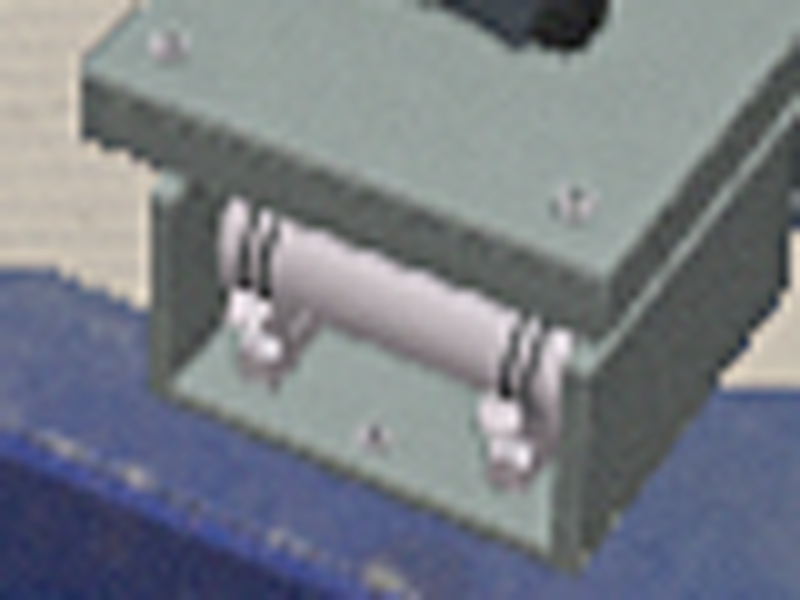

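```bash

python3 -m creep '0.2 -0.08 -0.3 0 0 0 1;0 0 -0.4 0 0 0 1;0 0 0 0 0 0 1;0 0 0 0 0 0 1' 50; ./L.sh
python3 - <<'E'
from h import *
C,y,z,yaw=lid();C=C-1.7*y;print(C.round(1),yaw,z.round(3));corr(-165,0,-0.9)
print('shift',((np.array([417.7,-381.4,38])-C)/10).round(2))
snap('scene','s38.png');a=cv2.imread('pics/s38.png')[240:300,250:330];cv2.imwrite('pics/s38d.png',cv2.resize(a,(800,600),interpolation=cv2.INTER_CUBIC))
E
```

```text
time_s: 36.68
ee_pos: [418.6, -370.6, 59.7]
ee_rot: [-165.1, -0.2, -0.9]
force: [0.2, 0.1, -1.6]
gripper_width: 13.8
t 36.6833 q [-49.1  29.2  94.2  10.8  68.1 -53.3] p [ 418.6 -370.6   59.7] r [-1.6506e+02 -1.5000e-01 -8.5000e-01] F [ 0.2  0.1 -1.6] w 13.8
[ 418.5 -381.9   56.7] -0.8239785451199565 [-0. -0.  1.]
rotvec rad [ 0.001  0.003 -0.001] shift cm None
shift [-0.08  0.05 -1.87]
```

View pics/s38d.png

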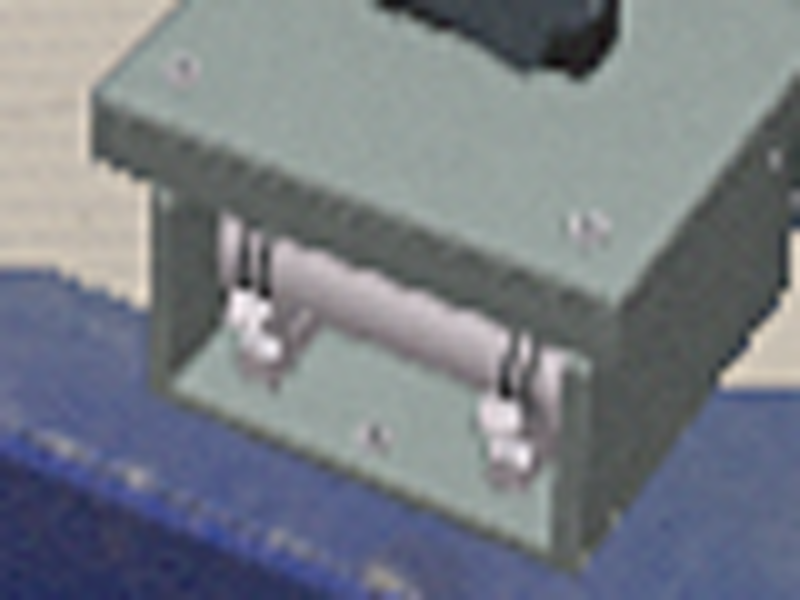

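```bash

python3 -m creep '-0.04 0 -0.4 0 0.003 0 1;0 0 0 0 0 0 1' 50; ./L.sh
python3 -m creep '0 0 -0.3 0 0 0 1;0 0 0 0 0 0 1' 50; ./L.sh
python3 -m creep '0 0 -0.3 0 0 0 1;0 0 0 0 0 0 1' 50; ./L.sh
python3 -m creep '0 0 -0.25 0 0 0 1;0 0 0 0 0 0 1' 50; ./L.sh
```

```text
time_s: 36.9
ee_pos: [418.1, -370.5, 55.4]
ee_rot: [-165.0, 0.0, -0.8]
force: [1.0, 0.7, -1.4]
gripper_width: 13.9
t 36.9 q [-49.1  29.5  94.5  10.7  67.7 -53.3] p [ 418.1 -370.5   55.4] r [-1.6505e+02  5.0000e-02 -8.4000e-01] F [ 1.   0.7 -1.4] w 13.9
time_s: 37.07
ee_pos: [418.1, -370.4, 52.0]
ee_rot: [-165.0, 0.1, -0.8]
force: [-0.3, 0.8, -1.7]
gripper_width: 13.8
t 37.0667 q [-49.   29.7  94.7  10.7  67.3 -53.3] p [ 418.1 -370.4   52. ] r [-1.6505e+02  6.0000e-02 -8.4000e-01] F [-0.3  0.8 -1.7] w 13.8
time_s: 37.23
ee_pos: [418.1, -370.4, 48.5]
ee_rot: [-165.0, 0.1, -0.8]
force: [-0.7, 0.1, -1.7]
gripper_width: 14.1
t 37.2333 q [-49.   29.9  94.9  10.7  66.9 -53.4] p [ 418.1 -370.4   48.5] r [-1.6504e+02  6.0000e-02 -8.4000e-01] F [-0.7  0.1 -1.7] w 14.1
time_s: 37.4
ee_pos: [418.0, -370.3, 45.7]
ee_rot: [-165.0, 0.1, -0.8]
force: [0.4, -0.5, -1.7]
gripper_width: 14.2
t 37.4 q [-49.   30.   95.   10.8  66.6 -53.5] p [ 418.  -370.3   45.7] r [-1.6503e+02  6.0000e-02 -8.5000e-01] F [ 0.4 -0.5 -1.7] w 14.2
```

```bash

python3 -m creep '0 0 -0.25 0 0 0 1;0 0 0 0 0 0 1' 50; ./L.sh
python3 -m creep '0 0 -0.2 0 0 0 1;0 0 0 0 0 0 1' 50; ./L.sh
python3 -m creep '0 0 -0.15 0 0 0 1;0 0 0 0 0 0 1' 50; ./L.sh
```

```text
time_s: 37.57
ee_pos: [418.1, -370.4, 43.0]
ee_rot: [-165.0, 0.1, -0.8]
force: [0.0, -0.0, -1.3]
gripper_width: 13.6
t 37.5667 q [-49.   30.2  95.2  10.8  66.3 -53.6] p [ 418.1 -370.4   43. ] r [-1.6504e+02  6.0000e-02 -8.5000e-01] F [ 0.  -0.  -1.3] w 13.6
time_s: 37.73
ee_pos: [418.3, -370.7, 41.1]
ee_rot: [-165.1, 0.0, -0.9]
force: [0.3, 0.0, -1.9]
gripper_width: 13.3
t 37.7333 q [-49.1  30.3  95.3  10.8  66.  -53.6] p [ 418.3 -370.7   41.1] r [-1.6508e+02  2.0000e-02 -8.5000e-01] F [ 0.3  0.  -1.9] w 13.3
time_s: 37.9
ee_pos: [418.5, -371.0, 41.3]
ee_rot: [-165.1, -0.0, -0.8]
force: [-0.1, 0.3, -1.2]
gripper_width: 13.7
t 37.9 q [-49.1  30.3  95.3  10.8  66.  -53.7] p [ 418.5 -371.    41.3] r [-1.6509e+02 -3.0000e-02 -8.4000e-01] F [-0.1  0.3 -1.2] w 13.7
```

```bash

python3 -m creep '0 0 -0.05 0 0 0 1;0 0 0 0 0 0 0.5;0 0 0 0 0 0 0.3;0 0 0 0 0 0 0.2;0 0 0 0 0 0 0.1;0 0 0 0 0 0 0.1' 50; ./L.sh
python3 - <<'E'
from h import *
snap('scene','s39.png');a=cv2.imread('pics/s39.png')[220:310,240:360];cv2.imwrite('pics/s39d.png',cv2.resize(a,(800,600),interpolation=cv2.INTER_CUBIC));snap('wrist','w39.png')
E
```

```text
time_s: 38.4
ee_pos: [418.8, -371.0, 40.9]
ee_rot: [-165.1, -0.1, -0.9]
force: [-0.2, 1.0, 0.4]
gripper_width: 40.1
t 38.4 q [-49.1  30.3  95.3  10.9  65.9 -53.7] p [ 418.8 -371.    40.9] r [-1.6511e+02 -7.0000e-02 -8.5000e-01] F [-0.2  1.   0.4] w 40.1
```

View pics/s39d.png

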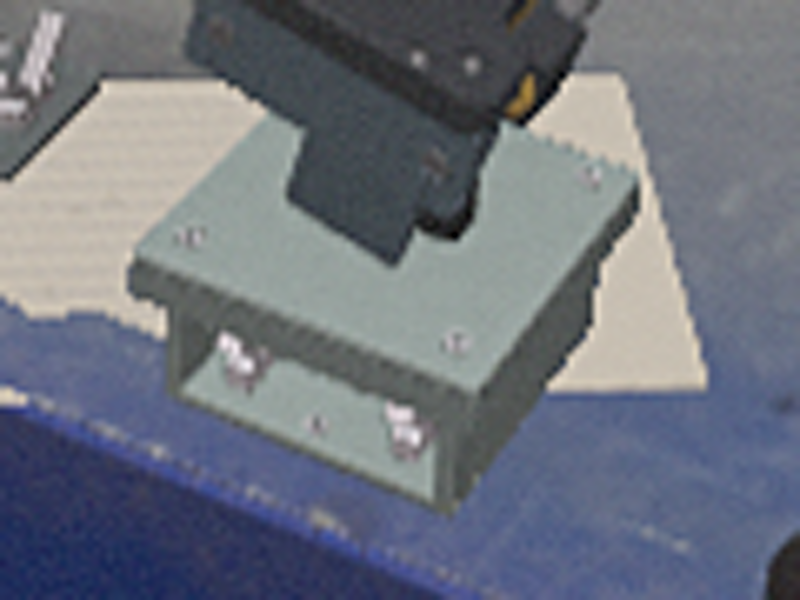

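View pics/w39.png

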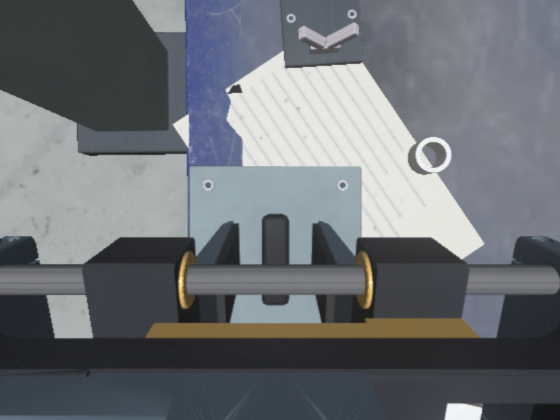

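```bash

python3 -m creep '0 0 0.5 0 0 0 0;0 0 1.5 0 0 0 0;0 0 2.5 0 0 0 0;0 0 3.5 0 0 0 0;1 0 3.5 0 0 0 0;2 0.5 3.5 0 0 0 0;2 1 2 0 0 0 0;2 1 0 0 0 0 0;2 1 0 0 0 0 0;0 0 0 0 0 0 0'; ./L.sh
python3 - <<'E'
from h import *
import pickle
g=snap('scene','s40.png');a=cv2.imread('pics/s40.png')[150:330,140:420];cv2.imwrite('pics/s40c.png',cv2.resize(a,(800,514),interpolation=cv2.INTER_CUBIC));a=cv2.imread('pics/s40.png')[220:310,240:360];cv2.imwrite('pics/s40d.png',cv2.resize(a,(800,600),interpolation=cv2.INTER_CUBIC))
f=snap('wrist','w40.png');t=snap('top','t40.png')
pickle.dump((g,f,t),open('p40.pkl','wb'))
for c,ff in (('scene',g),('top',t)):
  for q,z in (('lid',38),('lid_grip',73)):
    m=models.mark_of(c,q)[:1]; print(c,q,[(np.round(x['at'],1).tolist(),round(x['confidence'],2),atz(ff,x['at'],z).round(1)) for x in m])
E
```

```text
time_s: 39.33
ee_pos: [509.2, -332.7, 223.5]
ee_rot: [-165.0, -0.2, -1.1]
force: [-1.2, -0.4, -0.0]
gripper_width: 45.3
t 39.3333 q [-41.   25.7  75.2  11.5  88.8 -41.2] p [ 509.2 -332.7  223.5] r [-1.6504e+02 -1.6000e-01 -1.0700e+00] F [-1.2 -0.4 -0. ] w 45.3
scene lid [([298.2, 260.6], 0.89, array([ 413.9, -381.8,   38. ]))]
scene lid_grip [([298.9, 240.8], 0.96, array([ 425.8, -375.3,   73. ]))]
top lid [([320.4, 245.5], 0.74, array([ 417.9, -384.7,   38. ]))]
top lid_grip [([317.0, 246.1], 0.67, array([ 416.7, -374.2,   73. ]))]
```

View pics/s40c.png

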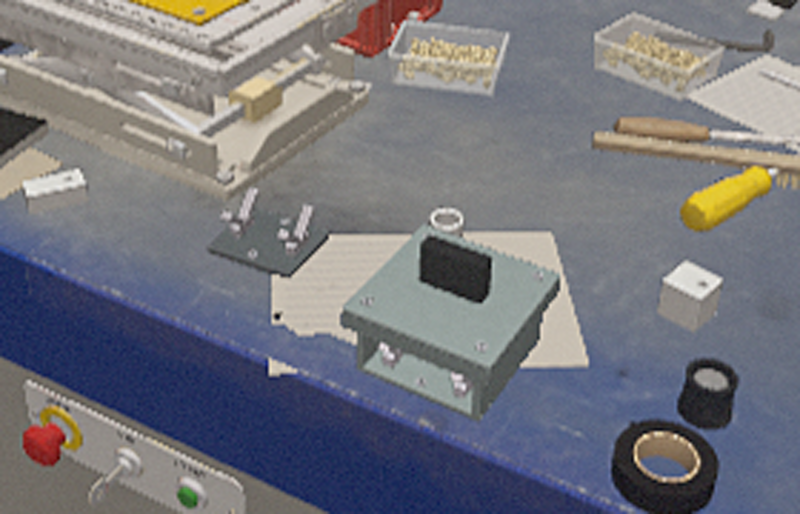

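View pics/s40d.png

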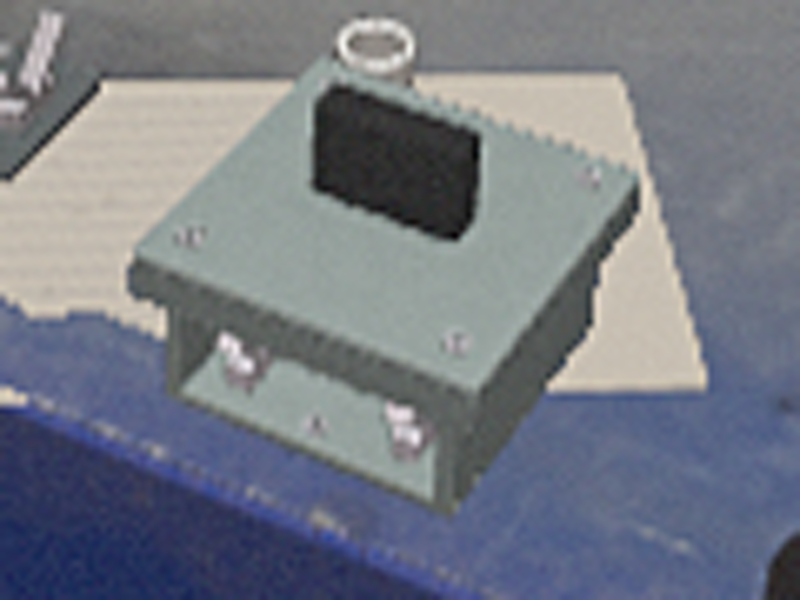

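View pics/w40.png

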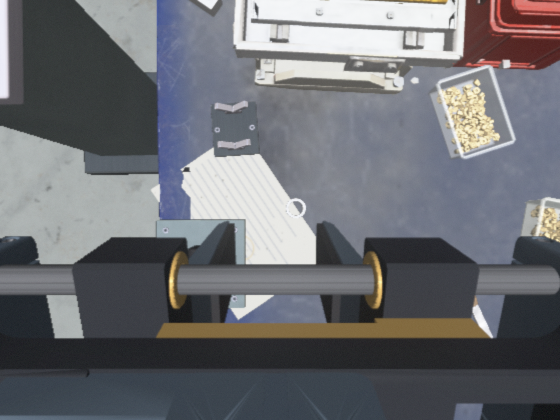

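View pics/t40.png

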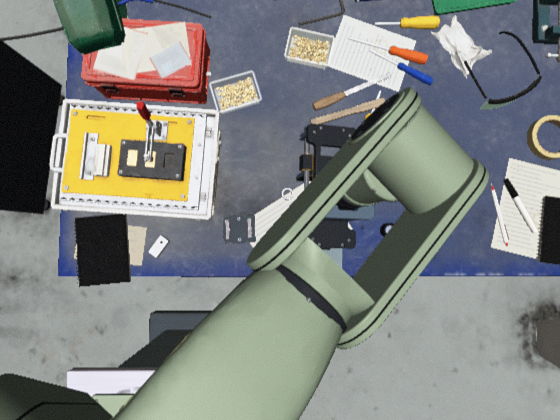

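```bash
python3 - <<'E'
from h import *
import pickle
g,f,t=pickle.load(open('p40.pkl','rb'))
P=[atz(g,(240+x/6.667,220+y/6.667),55) for x,y in ((132,256),(478,390),(640,182),(325,58))]
for p in P: print(p.round(1))
for i in range(4): print(np.linalg.norm(P[i]-P[(i+1)%4]).round(1))
print(np.linalg.norm(P[0]-P[2]).round(1),np.linalg.norm(P[1]-P[3]).round(1))
c=np.mean(P,0);print(c)
E
```

```text
[ 366.1 -329.1   55. ]
[ 366.6 -430.7   55. ]
[ 464.9 -433.1   55. ]
[ 471.2 -330.6   55. ]
101.6
98.3
102.7
105.0
143.3 144.8
[ 417.19406665 -380.88126388   55.        ]
```

```bash
python3 -c "
from h import *
print(job.job_done())"
```

```text
the job is handed in; nothing more can be done
None
```

The job is done and handed in at about 39.5 s of the 62 s allowed. The barrel was laid over in the V-rest, let go of, taken again across its middle, and laid in the empty groove. The lid was then put on, and the arm ended clear of everything.

**Last checks**
- **Barrel:** before the lid went on, the wrist and scene pictures showed it level beside the stored barrel, between the end walls.
- **Lid:** going down, it stopped with its origin at about 38.2 mm (nominal 38). It dropped about 0.3 mm or less on release.
- **Lid level:** the scene picture puts its corners round (417, -381), where I had measured the case centre. The sides came out at 98–105 mm against 104, which fits a level lid within that picture's accuracy.
- **Other things:** those in view in the last pictures look unmoved.

**What failed or disagreed**
- **First grasps:** the first two closings on the standing barrel slid off. The second tilted it a few degrees, and it came back upright. In the pictures the real fingertips sat about 25 mm behind the reported TCP, so I allowed for that in the later grasps.
- **Cameras:** they differed by 2–4 mm, so I chose the final lid position from all three.
- **Grip tilt:** I gripped with the tool tilted 15–17 degrees for the later moves, to clear the tall machine beside the V-rest and the lid.

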